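Inspect the wells of a gel cassette with a loupe

ROBOT

A 6-joint arm with a two-finger parallel gripper is mounted at the origin on a cart in front of the work surface, level with it; the furniture and walls round the work are solid. World frame = base frame: x ahead of the robot, y to its left, z up, the work surface at z = 0. Lengths are in m, angles in rad, forces in N, time in s.
With the tool pointing down it reaches from about 0.325 to 0.9 m from the base axis. Payload 6.1 kg.
Tool frame: the origin (TCP) lies midway between the tips of the shut fingers; the grasp point (between the pads) lies 19 mm behind it (robot.pinch_z is the z of the grasp point in the tool frame, in m); z points along the fingers, y is the line along which they close (so a half turn about z gives the same grasp; the last joint's range is limited). The gripper opens to 85 mm and grips with 20 to 120 N. Pads are 22 mm wide; open, the fingers measure 114 mm over their backs; the gripper's body (76 mm by 85 mm) begins 54 mm behind the grasp point. The pads swing forward as they close: fully open they stand 13 mm farther back than shut.
Start: joints at [-1.407, 0.22, 1.526, -0, 1.395, -0.126], TCP at [0.179, -0.599, 0.231] pointing down, gripper open.
Joint ranges: [-2.98, 2.98], [-0.91, 2.08], [0.09, 2.57], [-1.24, 4.39], [0.2, 2.65], [-2.68, 2.68]. Speed limits (rad/s): [2.57, 2.57, 3.01, 3.14, 3.14, 3.14].

INTERFACE

Orientations are given as a unit quaternion [x, y, z, w].
In Python, from station import robot gives the robot as it stands.
- The arm moves only by the shell command python3 -m creep 'ROWS' [FORCE]. ROWS is JSON, a list of rows, each an object of numbers: "tx", "ty", "tz": the shift along the tool's x, y, z normalised to -1 to 1, where 1 is 20 cm; "ax", "ay", "az": the turn, a rotation vector about the tool's x, y, z normalised to -1 to 1, where 1 is 60 degrees; "hand": the closure, from 0 (fully open) to 1 (shut). In form: [{"tx": .., "ty": .., "tz": .., "ax": .., "ay": .., "az": .., "hand": ..}, ...]. A call has 1 to 20 rows; each row is the pose to reach, as a shift and turn from the pose commanded when the call began, along the tool's axes at that moment; what a row does not reach only later rows make up. A row lasts 1/12 s, in which the tool goes at most 41.7 mm and 7.16 degrees, less where a joint would pass 70% of its speed; a pose out of reach is approached as far as the arm can. A call with a number of a shift or a turn outside -1 to 1 is refused whole. A call with a gripper value outside its range is refused whole. The fingers move at their own pace and stop on an object; FORCE is the grip in N (left out, the last holds). Time passes only in rows, so rows that repeat a pose let the fingers close. It gives the time, the measured TCP pose, the force, the opening and the grip force at its end, in the units of the state.
- robot.sense(): the state, without advancing time (a new reading comes with each control period).
- robot.grab_frame(name): name is "scene" or "top" or "wrist"; returns (picture, depth): 400x640x3 uint8, red, green, blue; 400x640 float32, m along the optical axis (not along the pixel's ray), 0 where there is no reading.
- robot.camera_model(name): a dict with "fov_y" (degrees; the focal length in pixels is half the picture's height over the tangent of half this angle, whatever the lens; pixels are square), "cx", "cy" (the principal point, pixels), "cam_to_world" (4x4, takes a point from camera to world coordinates). Camera axes: x right, y up, looking along -z (the intrinsics and any distortion apply to the point x, -y, -z); pixel columns grow to the right and rows downward; lengths in m; the calibration is good to about 2 mm. A picture is of the moment at which its call begins: read the wrist's pose just before it. camera_model takes no time and is no camera call; for the wrist camera it gives the pose at the moment of the call.
- robot.finish_job(): hands the job in; it is judged then, once.
The state is a dict: "clock": time; "joint_pos": joint angles; "joint_velocities": joint speeds; "joint_torque": joint torques, N m; "tool_pos": TCP position; "tcp_rot": TCP orientation; "ft_force": force on the tool from outside, world axes, zero at the start; "moment": the same for the moment, N m; "finger_gap": finger opening in m; "grip_force": force on a finger pad.
Only numpy, scipy, OpenCV 4.12 (cv2) and the standard library are available. Lean on these libraries where they do the work, as an engineer would, in place of code of your own. Each camera call takes 0.05 s, during which the arm holds its last target. There are 200 camera calls.

TASK

Take the gel cassette off the easel and stand it upright in the middle slot of the rack, wells up and resting on the rack's floor, so that its wells can be inspected from above. Then take the loupe from the notebook by its handle and hold it level over the middle of that cassette's upper edge, with the lens at the focus height shown by the pointer on the rack's rule. Do not shift the pointer, the other cassette or the other things, and finish while still holding the loupe there, touching nothing else with it.

Things in the scene. Friction and masses are not known exactly. Their poses are not given: they have to be found in the camera images.
- cassette: Gel cassette to inspect: a flat grey-and-white plate, 100 mm wide (own y) x 80 mm tall (own z) x 8 mm thick (own x), about 90 g. It starts on the easel, leaning back 25 degrees. Origin: centre of its lower edge; own z runs up its height to the edge with the wells. The faces may be pinched near the upper edge, between the easel's arms.
- well_edge (a point): Middle of the cassette's upper edge, where the row of wells opens; 80 mm from its lower edge.
- easel: Fixed bent-steel easel that the cassette leans on; origin on the worktop under the ledge. The cassette stands on a 92 mm wide ledge (lip in front 8 mm high) and leans on two 12 mm wide arms, centred 36 mm either side of the middle, which reach 59 mm up the cassette's back; the space between the arms is open. The cassette's top leans to the easel's own +x, roughly to the robot's right and away from it.
- rack: Fixed white rack, 156 (own x) x 174 mm, origin on the worktop under the middle slot. Two combs at own y = -40 and +40 mm form five slots 26 mm apart along own x, 12 mm wide, comb tips 48 mm and slot floor 8 mm above the worktop; cassettes stand in them with their width along own y, either face forward. At own y = +94 mm a 20 mm wide steel rule stands upright, its top 176 mm above the worktop.
- slot_middle (a point): Middle of the floor of the rack's middle slot, 8 mm above the worktop; its axes are the rack's axes. A cassette stood there has its origin at this point.
- cassette_other: A second cassette just like the first (same size and origin), standing loose in the rack's rearmost slot, 52 mm from the middle one along the rack's own +x. Leave it.
- pointer_tip (a point): Tip of the thin pointer of the cursor that slides on the rack's rule; it points at the rack's middle. Its height (130 to 160 mm above the worktop, differing from time to time) is the height at which the middle of the loupe's lens is in focus on the wells. The cursor (28 mm wide, 16 mm high, 14 mm deep) shifts if pushed with more than about 3 N. The tip is 69 mm from the middle of the middle slot, along the rack's own +y.
- loupe: Hand loupe, 70 g nominal, lying level on the notebook: a round dark metal rim 60 mm across and 12 mm thick holding the lens, and a flat-sided bare-metal handle 16 mm wide, 12 mm thick, running along own -x from 38 to 134 mm from the lens's middle. Origin: underside of the lens's middle; own z is up, square to the lens. It balances about 47 mm from the lens's middle, at the front of the handle.
- lens (a point): Middle of the loupe's lens, 6 mm above the loupe's underside.
- notebook: Fixed black notebook, 210 mm (own x) x 153 mm (own y), flat on the worktop, its cover 12 mm above it and its wire binding (along own +y edge) 16 mm; origin on the worktop under its middle. The loupe and a pen lie on it.
- pen: Ball pen, 145 mm long, 9 mm thick, on the notebook 55 mm to the right of its middle, lying along the notebook's length. Bystander.
- beaker_small: Small beaker, 46 mm across, 58 mm high. Bystander.
- wash_bottle: Wash bottle, 68 mm body, 206 mm high with its spout. Bystander.
- tape: Roll of tape lying flat, 96 mm across, 25 mm high. Bystander.
- petri_a: Closed Petri dish, 91 mm across, 16 mm high. Bystander.
- other_edge (a point): Middle of the second cassette's upper edge.
Things that resemble listed ones, but are neither listed nor needed, are in the scene too. Leave any yellow look-alike of the cassette alone.

How it is judged:
On the way, in this order (a step that is already met when the one before it is completed fails the run):
1. the cassette stands let go in the middle slot, wells up (x of cassette in the frame of slot_middle between -0.005 and 0.005 m and y of cassette in the frame of slot_middle between -0.012 and 0.012 m and z of cassette in the frame of slot_middle between -0.003 and 0.004 m and angle between cassette's own z axis and vertical below 0.13 rad and angle between the x axis of cassette and the x axis of rack, either way round below 0.13 rad and contact force between cassette and the arm below 0.3 N and contact force between cassette and the fingers below 0.3 N and linear speed of cassette below 0.02 m/s and height (world z) of lens below 0.04 m), for 0.2 s.
2. the loupe is lifted off the notebook in the fingers (height (world z) of lens above 0.06 m and contact force between loupe and the fingers above 0.5 N), for 0.2 s.
At the end, for the whole second after the job is handed in: Cassette let go on the floor of the middle slot (5 mm across, 12 mm along, 4 mm high), wells up, upright within 0.13 rad. Loupe held still by its handle, level within 0.09 rad, lens within 10 mm of over the edge's middle and 5 mm of the pointer's height, touching only the fingers (x of cassette in the frame of slot_middle between -0.005 and 0.005 m and y of cassette in the frame of slot_middle between -0.012 and 0.012 m and z of cassette in the frame of slot_middle between -0.003 and 0.004 m and angle between cassette's own z axis and vertical below 0.13 rad and angle between the x axis of cassette and the x axis of rack, either way round below 0.13 rad and contact force between cassette and the arm below 0.3 N and contact force between cassette and the fingers below 0.3 N and linear speed of each of cassette, loupe below 0.02 m/s and horizontal distance between lens and well_edge below 0.01 m and z of lens in the frame of pointer_tip between -0.005 and 0.005 m and angle between loupe's own z axis and vertical below 0.09 rad and angular speed of loupe below 0.15 rad/s and contact force between loupe and the fingers above 0.5 N and x of the grasp point in the frame of loupe below -0.036 m and contact force between loupe and cassette below 0.2 N and contact force between loupe and cassette_other below 0.2 N and contact force between loupe and rack below 0.2 N and contact force between loupe and notebook below 0.2 N); the arm keeps its last pose, push and grip.
It fails at once if the pointer is shifted by more than 3 mm (distance of pointer_tip from where it was at the start of the episode above 0.003 m).
It fails at once if the other cassette is shifted (its upper edge by more than 12 mm) (distance of other_edge from where it was at the start of the episode above 0.012 m).
It fails at once if another thing on the table is shifted by more than 20 mm (distance of any of pen, beaker_small, wash_bottle, tape, petri_a from where it was at the start of the episode above 0.02 m).
It also fails if it takes over 72 s, if anything falls off the work surface, if the arm or the gripper's body presses on something with over 40 N, if the wrist force passes 120 N, or if a joint passes its speed limit or range.

## Working session

There is one attempt and no reset: what is moved stays moved. The work goes in short steps, Python scripts to look and compute and a shell command to move; the robot and the scene stay as the last step left them, time stands still between calls to the robot, and variables do not carry over. Pictures are saved under pics/ and viewed, at most 13 in all, crops included, and the job is handed in when it is done.

```bash
mkdir -p pics; ls; cat > h.py <<'E'
import numpy as np, cv2
from scipy.spatial.transform import Rotation as R
from station import robot
def grab(name,fn=None):
    m=robot.camera_model(name); p,d=robot.grab_frame(name)
    if fn: cv2.imwrite('pics/'+fn,p[:,:,::-1])
    return p,d,m
def cloud(d,m):
    f=d.shape[0]/2/np.tan(np.radians(m['fov_y'])/2)
    v,u=np.mgrid[:d.shape[0],:d.shape[1]]
    k=np.stack([(u-m['cx'])/f*d,-(v-m['cy'])/f*d,-d],-1)
    T=np.array(m['cam_to_world']); W=k@T[:3,:3].T+T[:3,3]; W[d==0]=np.nan
    return W
def st():
    s=robot.sense(); print(s['clock'],np.round(s['tool_pos'],4),np.round(s['tcp_rot'],4),np.round(s['joint_pos'],3),s['finger_gap'],s['grip_force'],np.round(s['ft_force'],1)); return s
E
python3 - <<'E'
from h import *
st(); print(robot.pinch_z)
for n in ['scene','top']:
    p,d,m=grab(n,n+'1.png'); print(m); np.savez(n+'1.npz',p=p,d=d,W=cloud(d,m))
E
```

```text
pics
0.0 [ 0.1785 -0.5983  0.2302] [ 0.9895  0.1444 -0.     -0.001 ] [-1.407  0.221  1.528 -0.     1.395 -0.126] 0.08552144562519239 0.0 [-0.1  0.5 -0.6]
-0.0187
{'fov_y': 43.78005364645728, 'cx': 314.4556833269782, 'cy': 196.4243809117753, 'cam_to_world': array([[-0.6851569 ,  0.53386517, -0.49552801, -0.29221728],
       [-0.72839068, -0.49969346,  0.46877869,  0.83107912],
       [ 0.00265251,  0.68212494,  0.73123083,  1.35383486],
       [ 0.        ,  0.        ,  0.        ,  1.        ]])}
{'fov_y': 50.831322988307306, 'cx': 322.09459121738314, 'cy': 198.62167304005484, 'cam_to_world': array([[ 0.02954689,  0.98188865, -0.18714075,  0.30485542],
       [-0.99947446,  0.02652443, -0.01863474,  0.03939211],
       [-0.01333344,  0.187593  ,  0.98215635,  1.39819811],
       [ 0.        ,  0.        ,  0.        ,  1.        ]])}
```

View pics/scene1.png

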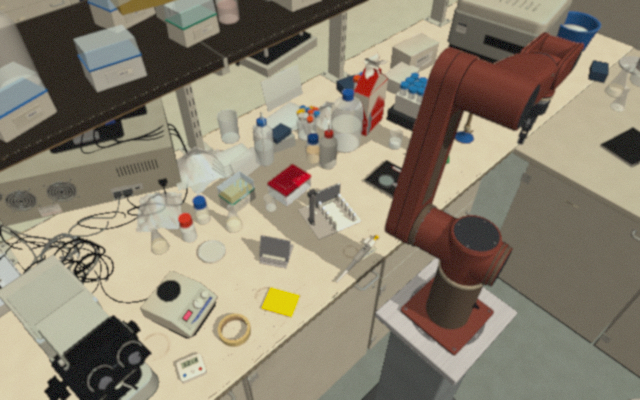

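View pics/top1.png

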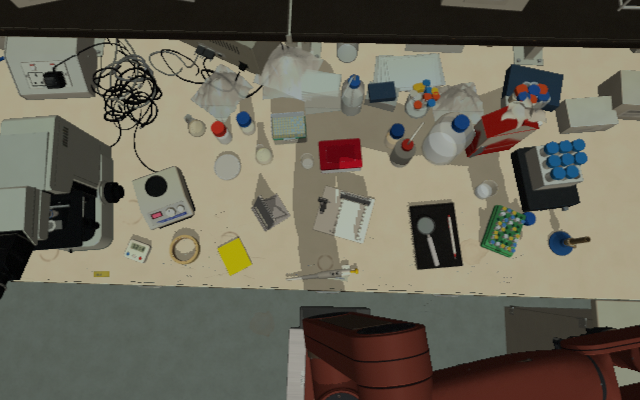

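The top view shows the easel and cassette near (268,210), the rack near (345,215) with its cursor at (322,205), and the loupe with its lens at (425,226) and handle end at (434,265). I'll turn these into positions next.

```bash
python3 - <<'E'
from h import *
z=np.load('top1.npz'); W=z['W'];p=z['p']
for n,(u0,u1,v0,v1) in dict(easel=(240,300,180,240),rack=(305,385,175,250),note=(400,470,195,275)).items():
    w=W[v0:v1,u0:u1]; h=w[...,2]
    print(n,np.nanpercentile(h,[1,50,99]))
    for t in ([.05,.07] if n=='easel' else [.04,.07,.1,.15] if n=='rack' else [.009,.018]):
        q=w[(h>t)&(h<.3)]
        if len(q): print(t,len(q),q.mean(0).round(4),q.min(0).round(4),q.max(0).round(4))
for u,v in [(425,226),(434,265),(428,240),(451,235),(322,205),(327,202),(318,213),(258,195),(268,210),(345,215),(359,196)]: print(u,v,W[v,u].round(4))
q=W[195:275,400:470].reshape(-1,3); 
s=np.load('scene1.npz')
a=cv2.resize(p[175:250,235:385],None,fx=5,fy=5,interpolation=cv2.INTER_CUBIC)
cv2.imwrite('pics/c1.png',a[:,:,::-1])
E
```

```text
easel [-0.00592367  0.00161405  0.08645504]
0.05 233 [0.5153 0.2428 0.0741] [0.47   0.2074 0.0501] [0.5614 0.2801 0.0935]
0.07 147 [0.5169 0.2393 0.0824] [0.4741 0.2074 0.0701] [0.5614 0.2707 0.0935]
rack [-0.0059257   0.00314785  0.10014723]
0.04 354 [ 0.5391 -0.0167  0.0799] [ 0.4371 -0.0905  0.0401] [0.5943 0.0751 0.1794]
0.07 182 [ 0.5534 -0.004   0.1088] [ 0.5248 -0.0905  0.0708] [0.5804 0.0751 0.1794]
0.1 60 [0.5353 0.0599 0.1583] [0.5248 0.0389 0.101 ] [0.5457 0.0751 0.1794]
0.15 54 [0.5353 0.0603 0.1622] [0.5248 0.0389 0.1501] [0.5457 0.0751 0.1794]
note [-0.00554932  0.00860318  0.02633932]
0.009 2754 [ 0.4551 -0.3103  0.0155] [ 0.3452 -0.4203  0.009 ] [ 0.5787 -0.2249  0.0309]
0.018 626 [ 0.4537 -0.302   0.022 ] [ 0.3452 -0.3896  0.018 ] [ 0.5592 -0.226   0.0309]
425 226 [ 0.4848 -0.2742  0.0228]
434 265 [ 0.3596 -0.3035  0.0127]
428 240 [ 0.4392 -0.2832  0.0228]
451 235 [ 0.4588 -0.3613  0.012 ]
322 205 [0.5376 0.0643 0.0672]
327 202 [0.5321 0.048  0.1533]
318 213 [0.5196 0.0778 0.0139]
258 195 [0.5773 0.2833 0.003 ]
268 210 [0.5134 0.2341 0.0872]
345 215 [ 0.5159 -0.0122  0.0098]
359 196 [ 0.5656 -0.0523  0.0904]
```

View pics/c1.png

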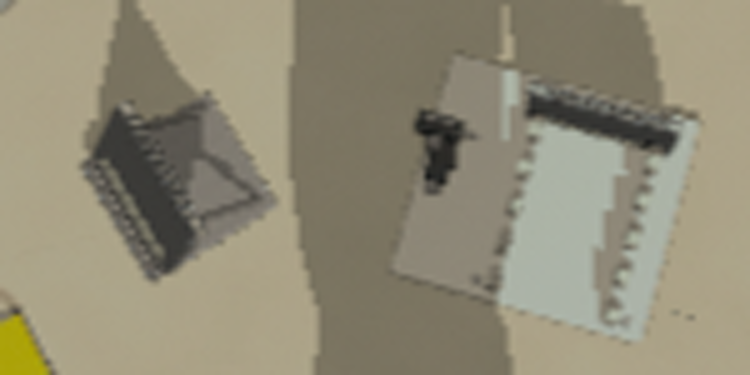

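The crop shows the cassette leaning to the upper right, with its well edge running (120,100)-(200,240). The rack's rule and cursor are on the left at (435,150), and the other cassette is at the rear, (600,120). Next I'll move to a nearer wrist view.

```bash
cat >> h.py <<'E'
def rel(pos,Rm=None,back=0.):
    "row units from the current (measured) pose to the TCP target; back = retreat along tool z"
    s=robot.sense(); R0=R.from_quat(s['tcp_rot']); Rm=R0 if Rm is None else Rm
    t=R0.inv().apply(np.array(pos)-Rm.as_matrix()[:,2]*back-s['tool_pos'])/.2
    a=(R0.inv()*Rm).as_rotvec()/np.radians(60)
    print('t',t.round(4),'a',a.round(4)); return t,a
def down(yaw): # tool pointing down, tool y along world dir yaw
    y=np.array([np.cos(yaw),np.sin(yaw),0]); z=np.array([0,0,-1.])
    return R.from_matrix(np.stack([np.cross(y,z),y,z],1))
E
python3 - <<'E'
from h import *
s=st(); m=robot.camera_model('wrist'); T=np.array(m['cam_to_world'])
R0=R.from_quat(s['tcp_rot']); print(m['fov_y'],m['cx'],m['cy'])
print(R0.inv().apply(T[:3,3]-s['tool_pos']),(R0.as_matrix().T@T[:3,:3]).round(3))
print(R0.as_matrix().round(3))
rel([.40,.10,.42])
E
```

```text
0.1 [ 0.1785 -0.5984  0.2303] [ 9.895e-01  1.444e-01 -0.000e+00 -9.000e-04] [-1.407  0.221  1.527  0.     1.395 -0.126] 0.08510330214626274 0.0 [-0.2 -0.8 -0.8]
70.6576049758565 317.89677543088095 198.31627720002993
[ 0.07514671  0.00049568 -0.14226682] [[ 0.     0.955  0.297]
 [ 1.    -0.     0.   ]
 [ 0.     0.297 -0.955]]
[[ 0.958  0.286 -0.   ]
 [ 0.286 -0.958  0.002]
 [ 0.    -0.002 -1.   ]]
t [ 2.0594 -3.0315 -0.9427] a [0. 0. 0.]
```

```bash
A='{"tx":0.52,"ty":-0.76,"tz":-0.4,"hand":0}'; python3 -m creep '[{"tx":0.52,"ty":-0.76,"tz":-0.4,"hand":0},{"tx":0.52,"ty":-0.76,"tz":-0.4,"hand":0},{"tx":0.52,"ty":-0.76,"tz":-0.4,"hand":0},{"tx":0.52,"ty":-0.76,"tz":-0.4,"hand":0},{"tx":0.52,"ty":-0.76,"tz":-0.4,"hand":0},{"tx":0.52,"ty":-0.76,"tz":-0.4,"hand":0}]' 
python3 -m creep '[{"tx":0.52,"ty":-0.76,"tz":-0.25},{"tx":0.52,"ty":-0.76,"tz":-0.25},{"tx":0.52,"ty":-0.76,"tz":-0.25},{"tx":0.52,"ty":-0.76,"tz":-0.25},{"tx":0.52,"ty":-0.76,"tz":-0.25},{"tx":0.52,"ty":-0.76,"tz":-0.25}]' 
python3 -m creep '[{"tx":0.52,"ty":-0.76},{"tx":0.52,"ty":-0.76},{"tx":0.52,"ty":-0.76},{"tx":0.52,"ty":-0.76},{"tx":0.52,"ty":-0.76},{"tx":0.52,"ty":-0.76}]' 
python3 -m creep '[{"tx":0.52,"ty":-0.76},{"tx":0.52,"ty":-0.76},{"tx":0.52,"ty":-0.76},{"tx":0.52,"ty":-0.76},{"tx":0.52,"ty":-0.76},{"tx":0.52,"ty":-0.76},{"tx":0.52,"ty":-0.76},{"tx":0.52,"ty":-0.76}]' 
python3 - <<'E'
from h import *
st(); p,d,m=grab('wrist','w1.png'); st(); np.savez('w1.npz',p=p,d=d,W=cloud(d,m),T=m['cam_to_world'])
print(m['cam_to_world'])
E
```

```text
0.1 [ 0.1785 -0.5984  0.2303] [ 9.895e-01  1.444e-01 -0.000e+00 -9.000e-04] [-1.407  0.221  1.527  0.     1.395 -0.126] 0.08510330214626274 0.0 [-0.2 -0.8 -0.8]
0.15 [ 0.1785 -0.5985  0.2305] [ 9.895e-01  1.444e-01 -0.000e+00 -7.000e-04] [-1.407  0.221  1.527  0.     1.395 -0.126] 0.08543826483249056 0.0 [ 0.6  0.6 -0.7]
[[ 0.28584293  0.9148745   0.28512888  0.2507059 ]
 [-0.95827455  0.2734937   0.08313291 -0.57764336]
 [-0.00192477 -0.2969947   0.95487719  0.37258083]
 [ 0.          0.          0.          1.        ]]invalid input at $[0]: expected keys tx, ty, tz, ax, ay, az, hand
invalid input at $[0]: expected keys tx, ty, tz, ax, ay, az, hand
invalid input at $[0]: expected keys tx, ty, tz, ax, ay, az, hand
invalid input at $[0]: expected keys tx, ty, tz, ax, ay, az, hand
```

View pics/w1.png

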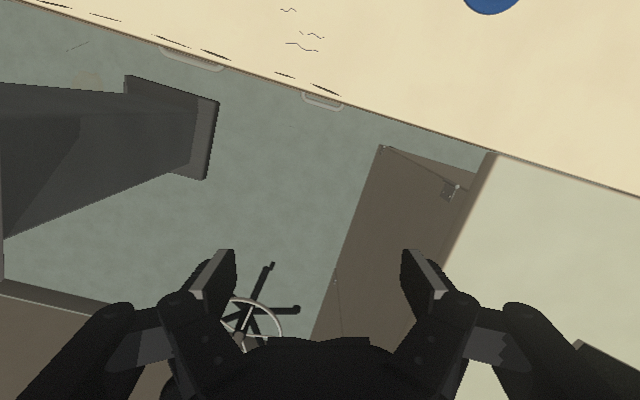

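The moves were refused because every key is required, so this picture only shows the start pose, with the fingers at (225,270) and (415,270). I'll retype the rows in full.

```bash
python3 -m creep '[{"tx":0.52,"ty":-0.76,"tz":-0.4,"ax":0,"ay":0,"az":0,"hand":0},{"tx":0.52,"ty":-0.76,"tz":-0.4,"ax":0,"ay":0,"az":0,"hand":0},{"tx":0.52,"ty":-0.76,"tz":-0.4,"ax":0,"ay":0,"az":0,"hand":0},{"tx":0.52,"ty":-0.76,"tz":-0.4,"ax":0,"ay":0,"az":0,"hand":0},{"tx":0.52,"ty":-0.76,"tz":-0.4,"ax":0,"ay":0,"az":0,"hand":0}]'
python3 -m creep '[{"tx":0.52,"ty":-0.76,"tz":-0.25,"ax":0,"ay":0,"az":0,"hand":0},{"tx":0.52,"ty":-0.76,"tz":-0.25,"ax":0,"ay":0,"az":0,"hand":0},{"tx":0.52,"ty":-0.76,"tz":-0.25,"ax":0,"ay":0,"az":0,"hand":0},{"tx":0.52,"ty":-0.76,"tz":-0.25,"ax":0,"ay":0,"az":0,"hand":0},{"tx":0.52,"ty":-0.76,"tz":-0.25,"ax":0,"ay":0,"az":0,"hand":0}]'
python3 -m creep '[{"tx":0.52,"ty":-0.76,"tz":0,"ax":0,"ay":0,"az":0,"hand":0},{"tx":0.52,"ty":-0.76,"tz":0,"ax":0,"ay":0,"az":0,"hand":0},{"tx":0.52,"ty":-0.76,"tz":0,"ax":0,"ay":0,"az":0,"hand":0},{"tx":0.52,"ty":-0.76,"tz":0,"ax":0,"ay":0,"az":0,"hand":0},{"tx":0.52,"ty":-0.76,"tz":0,"ax":0,"ay":0,"az":0,"hand":0}]'
python3 -m creep '[{"tx":0.52,"ty":-0.76,"tz":0,"ax":0,"ay":0,"az":0,"hand":0},{"tx":0.52,"ty":-0.76,"tz":0,"ax":0,"ay":0,"az":0,"hand":0},{"tx":0.52,"ty":-0.76,"tz":0,"ax":0,"ay":0,"az":0,"hand":0},{"tx":0.52,"ty":-0.76,"tz":0,"ax":0,"ay":0,"az":0,"hand":0},{"tx":0.52,"ty":-0.76,"tz":0,"ax":0,"ay":0,"az":0,"hand":0},{"tx":0.52,"ty":-0.76,"tz":0,"ax":0,"ay":0,"az":0,"hand":0},{"tx":0.52,"ty":-0.76,"tz":0,"ax":0,"ay":0,"az":0,"hand":0}]'
python3 - <<'E'
from h import *
st(); p,d,m=grab('wrist','w2.png'); st(); np.savez('w2.npz',p=p,d=d,W=cloud(d,m),T=m['cam_to_world'])
E
```

```text
clock: 0.57
tool_pos: [0.2353, -0.4213, 0.312]
tcp_rot: [0.99, 0.144, 0.0, -0.0]
ft_force: [0.9, -0.4, 0.4]
finger_gap: 0.0854
grip_force: 0.0
clock: 0.98
tool_pos: [0.2917, -0.2452, 0.3627]
tcp_rot: [0.989, 0.145, 0.001, 0.0]
ft_force: [-0.1, -0.6, 0.2]
finger_gap: 0.0854
grip_force: 0.0
clock: 1.4
tool_pos: [0.3477, -0.0688, 0.3615]
tcp_rot: [0.989, 0.146, 0.001, -0.001]
ft_force: [0.2, -0.3, -1.0]
finger_gap: 0.085
grip_force: 0.0
clock: 1.98
tool_pos: [0.4032, 0.1034, 0.3608]
tcp_rot: [0.989, 0.146, -0.001, 0.0]
ft_force: [0.2, 0.1, -0.1]
finger_gap: 0.0854
grip_force: 0.0
1.9833 [0.4032 0.1034 0.3608] [ 9.893e-01  1.459e-01 -7.000e-04  2.000e-04] [ 0.061 -0.35   1.831 -0.     1.662  1.339] 0.08543511271412038 0.0 [ 0.2  0.1 -0.1]
2.0333 [0.4032 0.1025 0.361 ] [ 9.894e-01  1.449e-01 -5.000e-04  2.000e-04] [ 5.900e-02 -3.500e-01  1.831e+00 -1.000e-03  1.662e+00  1.339e+00] 0.08550468186587983 0.0 [-0.2 -0.3  0.2]
```

View pics/w2.png

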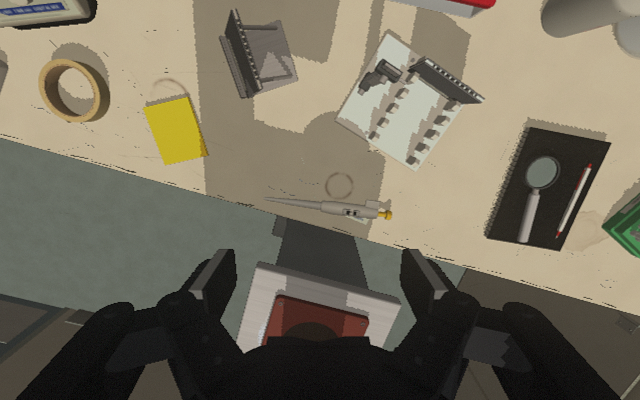

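The wrist view shows the cassette on the easel at (245,55) and the rack with corners (391,30), (337,117) and (418,168). The cursor is at (380,75), the other cassette's edge runs (425,60)-(482,100), and the loupe is at (542,172)-(528,238). I'll move over them for a closer look.

```bash
python3 -m creep '[{"tx":0.5,"ty":0.3,"tz":0,"ax":0,"ay":0,"az":-0.2,"hand":0},{"tx":0.5,"ty":0.3,"tz":0,"ax":0,"ay":0,"az":-0.2,"hand":0},{"tx":0.5,"ty":0.3,"tz":0,"ax":0,"ay":0,"az":-0.2,"hand":0},{"tx":0.5,"ty":0.3,"tz":0,"ax":0,"ay":0,"az":-0.2,"hand":0},{"tx":0.5,"ty":0.3,"tz":0,"ax":0,"ay":0,"az":-0.2,"hand":0},{"tx":0.5,"ty":0.3,"tz":0,"ax":0,"ay":0,"az":-0.2,"hand":0}]'
python3 - <<'E'
from h import *
st(); p,d,m=grab('wrist','w3.png'); np.savez('w3.npz',p=p,d=d,W=cloud(d,m),T=m['cam_to_world'])
a=cv2.resize(p[0:240,100:640],None,fx=1.45,fy=1.45,interpolation=cv2.INTER_CUBIC); cv2.imwrite('pics/c3.png',a[:,:,::-1]); print(a.shape)
E
```

```text
clock: 2.53
tool_pos: [0.5161, 0.0723, 0.3611]
tcp_rot: [0.969, 0.246, -0.001, -0.0]
ft_force: [0.1, -0.1, -0.1]
finger_gap: 0.0852
grip_force: 0.0
2.5333 [0.5161 0.0723 0.3611] [ 9.693e-01  2.458e-01 -5.000e-04 -1.000e-04] [-0.012 -0.083  1.606 -0.     1.619  1.062] 0.0852341342281055 0.0 [ 0.1 -0.1 -0.1]
(348, 783, 3)
```

View pics/w3.png

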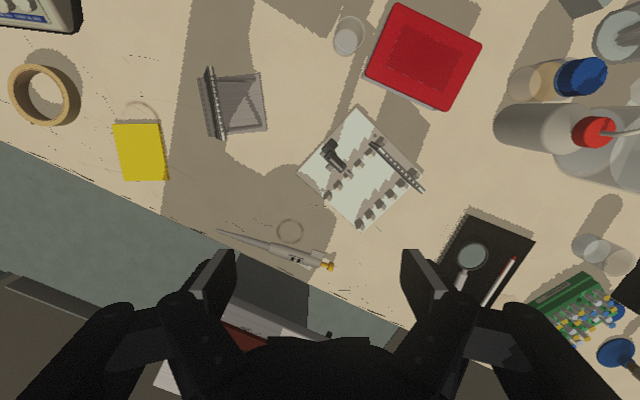

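The closer view puts the cassette edge at (210,70)-(220,138), the rack corners at (355,105), (298,168), (362,230) and (425,165), and the cursor at (333,152). I'll fit the geometry from the depth.

```bash
python3 - <<'E'
from h import *
z=np.load('w3.npz'); W=z['W']; p=z['p']
# rack: base rect
w=W[90:245,285:440].reshape(-1,3); w=w[~np.isnan(w[:,0])]
print('table z',np.median(W[200:215,150:200,2][~np.isnan(W[200:215,150:200,2])]), 'noise', np.nanstd(W[200:215,150:200,2]))
b=w[(w[:,2]>.0045)&(w[:,2]<.2)]
lab=np.zeros(W.shape[:2],np.uint8); lab[90:245,285:440]=(W[90:245,285:440,2]>.0045)
n,cc,stt,_=cv2.connectedComponentsWithStats(lab); k=1+np.argmax(stt[1:,4]); P=W[cc==k]
base=P[P[:,2]<.015]
r=cv2.minAreaRect(base[:,:2].astype(np.float32)); print('base rect',r,'z',np.median(base[:,2]))
for a,b_ in [(.02,.04),(.04,.055),(.055,.078),(.078,.1),(.1,.2)]:
    q=P[(P[:,2]>a)&(P[:,2]<b_)]; print(a,b_,len(q)); 
    if len(q)>3: print(cv2.minAreaRect(q[:,:2].astype(np.float32)),q.mean(0).round(4), q.min(0).round(4),q.max(0).round(4))
q=P[P[:,2]>.1]; print('high pts', q[np.argsort(q[:,1])][::max(1,len(q)//25)].round(4))
# cassette
C=W[55:150,190:235].reshape(-1,3); C=C[(C[:,2]>.012)&(C[:,2]<.12)]
c=C.mean(0); 
best=None;rng=np.random.default_rng(0)
for i in range(300):
    t=C[rng.choice(len(C),3,False)]; n_=np.cross(t[1]-t[0],t[2]-t[0]); n_/=np.linalg.norm(n_)+1e-12
    inl=abs((C-t[0])@n_)<.0015
    if best is None or inl.sum()>best.sum(): best=inl
q=C[best]; c=q.mean(0); n_=np.linalg.svd(q-c)[2][2]; n_*=np.sign(n_[2]); print('cass plane',len(C),len(q),c.round(4),n_.round(4),np.degrees(np.arcsin(n_[2])))
ey=np.cross([0,0,1],n_); ey/=np.linalg.norm(ey); ez=np.cross(n_,ey); ez*=np.sign(ez[2]); print('ey',ey.round(3),'ez',ez.round(3))
print('ext y',np.percentile((q-c)@ey,[0,1,50,99,100]).round(4),'ext z',np.percentile((q-c)@ez,[0,1,50,99,100]).round(4))
print('all z/n ext',np.percentile((C-c)@n_,[0,1,25,75,99,100]).round(4),np.percentile((C-c)@ez,[1,99,100]).round(4), 'topz',np.percentile(C[:,2],[95,99,100]))
E
```

```text
table z -0.00034197497031901447 noise 0.14508718522689207
base rect ((0.5209474563598633, -0.008071452379226685), (0.1732114851474762, 0.15598975121974945), 75.71786499023438) z 0.007706119619813628
0.02 0.04 538
((0.5225592255592346, -0.0009825006127357483), (0.1485653519630432, 0.14379766583442688), 75.83854675292969) [ 0.5229 -0.0102  0.0289] [ 0.4374 -0.0847  0.0201] [0.5955 0.0734 0.04  ]
0.04 0.055 574
((0.5225340127944946, -0.0020367279648780823), (0.15057992935180664, 0.14342069625854492), 75.76526641845703) [ 0.5219 -0.0281  0.0444] [ 0.4357 -0.0897  0.04  ] [0.5953 0.071  0.0537]
0.055 0.078 97
((0.5626559257507324, -0.007753387093544006), (0.03927428275346756, 0.1606203019618988), 4.686249256134033) [ 0.5626 -0.0185  0.0721] [ 0.538  -0.0894  0.0552] [0.5814 0.071  0.0779]
0.078 0.1 342
((0.5640013217926025, -0.00946737825870514), (0.03673390671610832, 0.16301286220550537), 3.428466558456421) [ 0.5657 -0.0394  0.0865] [ 0.5408 -0.0916  0.0782] [0.5816 0.0708 0.099 ]
0.1 0.2 317
((0.5336562991142273, 0.056878577917814255), (0.03888949379324913, 0.02034701593220234), 75.7020
[... 401 characters left out ...]

 [0.5319 0.0622 0.1572]
 [0.5284 0.0631 0.1568]
 [0.5298 0.064  0.1587]
 [0.5412 0.0648 0.1617]
 [0.5283 0.0658 0.1564]
 [0.5322 0.0666 0.1562]
 [0.5312 0.0674 0.1538]
 [0.5276 0.0682 0.1526]
 [0.5372 0.0696 0.1614]
 [0.5366 0.0706 0.1609]
 [0.5458 0.0716 0.1613]
 [0.5381 0.0728 0.1608]
 [0.5375 0.0739 0.1603]
 [0.5398 0.0752 0.1618]]
cass plane 1329 567 [0.5131 0.2534 0.0565] [-0.4965  0.7473  0.4416] 26.20585690853881
ey [-0.833 -0.553  0.   ] ez [ 0.244 -0.368  0.897]
ext y [-0.0472 -0.0461 -0.0013  0.0506  0.052 ] ext z [-0.048  -0.0473  0.0044  0.0356  0.0362]
all z/n ext [-0.0403 -0.0354 -0.0044  0.0009  0.0093  0.0095] [-0.0476  0.0357  0.0375] topz [0.08708896 0.08807908 0.0889418 ]
```

```bash
python3 - <<'E'
from h import *
W=np.load('w3.npz')['W']; w=W[90:245,285:440].reshape(-1,3); w=w[w[:,2]>.0045]
a=np.radians(-14.29); ex=np.array([np.cos(a),np.sin(a)]); ey=np.array([-np.sin(a),np.cos(a)]); c0=np.array([.52095,-.00807])
X=(w[:,:2]-c0)@ex; Y=(w[:,:2]-c0)@ey; Z=w[:,2]
ok=(abs(X)<.09)&(abs(Y)<.1)
m=ok&(Z>.044)&(Z<.052)&(X<.04)
h,e=np.histogram(Y[m],bins=np.arange(-.1,.1,.003)); print('combY',[(round(e[i],3),h[i]) for i in range(len(h)) if h[i]>3])
for s in (-1,1):
    mm=m&((Y-.0*s)*s>-.02*s)
hx,e=np.histogram(X[m],bins=np.arange(-.08,.045,.003)); print('combX',[(round(e[i],3),hx[i]) for i in range(len(hx))])
m=ok&(Z>.17); print('rule',X[m].min(),X[m].max(),Y[m].min(),Y[m].max(),len(X[m]))
m=ok&(Z>.1)&(Z<.17); i=np.argsort(Y[m])[:40]; print('ptr',np.c_[X[m],Y[m],Z[m]][i][::3].round(4)); print('cursor top',np.percentile(Z[m],[50,80,90,95,99]))
m=ok&(Z>.085)&(Z<.092); print('other',X[m].min(),np.median(X[m]),X[m].max(),np.percentile(Y[m],[0,2,98,100]),len(X[m]))
E
```

```text
combY [(np.float64(-0.067), np.int64(28)), (np.float64(-0.064), np.int64(37)), (np.float64(-0.061), np.int64(33)), (np.float64(0.011), np.int64(6)), (np.float64(0.014), np.int64(36)), (np.float64(0.017), np.int64(33)), (np.float64(0.02), np.int64(19))]
combX [(np.float64(-0.08), np.int64(0)), (np.float64(-0.077), np.int64(0)), (np.float64(-0.074), np.int64(0)), (np.float64(-0.071), np.int64(4)), (np.float64(-0.068), np.int64(12)), (np.float64(-0.065), np.int64(18)), (np.float64(-0.062), np.int64(5)), (np.float64(-0.059), np.int64(0)), (np.float64(-0.056), np.int64(0)), (np.float64(-0.053), np.int64(0)), (np.float64(-0.05), np.int64(0)), (np.float64(-0.047), np.int64(0)), (np.float64(-0.044), np.int64(7)), (np.float64(-0.041), np.int64(15)), (np.float64(-0.038), np.int64(15)), (np.float64(-0.035), np.int64(1)), (np.float64(-0.032), np.int64(0)), (np.float64(-0.029), np.int64(0)), (np.float64(-0.026), np.int64(0)), (np.float64(-0.023), np.int64(0)), (np.float64(-0.02), np.int64(2)), (np.float64(-0.017), np.int64(15)), (np.float64(-0.014), np.int64(18)), (np.float64(-0.011), np.int64(10
[... 553 characters left out ...]
(np.float64(0.04), np.int64(0))]
rule -0.0016442610939463008 0.0019065736976843178 0.06172661294715148 0.08129669404400854 52
ptr [[-0.0008  0.0466  0.1543]
 [ 0.0011  0.0485  0.1547]
 [-0.0008  0.0501  0.1537]
 [-0.0007  0.052   0.154 ]
 [ 0.0012  0.054   0.1548]
 [ 0.0013  0.0557  0.1543]
 [ 0.0027  0.0579  0.1606]
 [-0.0041  0.0583  0.1618]
 [ 0.0036  0.0588  0.1608]
 [-0.0051  0.059   0.1609]
 [ 0.0061  0.0595  0.16  ]
 [ 0.0028  0.0598  0.1613]
 [ 0.0065  0.0604  0.151 ]
 [-0.0034  0.0605  0.16  ]]
cursor top [0.16043369 0.16149474 0.16194615 0.1625851  0.16711967]
other 0.00020513385133871082 0.051624103523155704 0.05559823343629109 [-0.07236946 -0.06981047  0.0262121   0.08141224] 279
```

```bash
cat >> h.py <<'E'
SLOT=np.array([.5148,-.0301,.008]); RYAW=np.radians(-14.3); PZ=.1535
def lean(yaw,th): # tool for cassette whose top leans toward world dir yaw by th; tool y along lean dir
    h=np.array([np.cos(yaw),np.sin(yaw),0]); ez=np.sin(th)*h+np.cos(th)*np.array([0,0,1]); z=-ez
    x=np.array([-np.sin(yaw),np.cos(yaw),0]); return R.from_matrix(np.stack([x,np.cross(z,x),z],1))
EDGE=np.array([.522,.236,.087]); CY=np.radians(-56.4)
E
python3 - <<'E'
from h import *
st(); Rg=lean(CY,np.radians(25.3)); M=Rg.as_matrix(); tcp=EDGE+M[:,2]*.031-M[:,0]*.006
print(tcp,M.round(3)); rel(tcp,Rg,.09)
E
```

```text
2.5833 [0.5158 0.0727 0.3616] [ 0.9692  0.2462 -0.      0.    ] [-0.011 -0.084  1.606 -0.     1.619  1.062] 0.08541229351817267 0.0 [-0.1  0.9  0.5]
[0.50967109 0.24371427 0.05897344] [[ 0.833  0.5   -0.236]
 [ 0.553 -0.753  0.356]
 [ 0.    -0.427 -0.904]]
t [ 0.3981 -0.5745  1.1062] a [ 0.4214 -0.0187 -0.0835]
```

```bash
python3 -m creep '[{"tx":0.3,"ty":-0.57,"tz":0.2,"ax":0.2,"ay":-0.01,"az":-0.04,"hand":0.3},{"tx":0.4,"ty":-0.57,"tz":0.5,"ax":0.42,"ay":-0.02,"az":-0.08,"hand":0.3},{"tx":0.4,"ty":-0.57,"tz":0.9,"ax":0.42,"ay":-0.02,"az":-0.08,"hand":0.3},{"tx":0.4,"ty":-0.57,"tz":0.9,"ax":0.42,"ay":-0.02,"az":-0.08,"hand":0.3},{"tx":0.4,"ty":-0.57,"tz":0.9,"ax":0.42,"ay":-0.02,"az":-0.08,"hand":0.3},{"tx":0.4,"ty":-0.57,"tz":0.9,"ax":0.42,"ay":-0.02,"az":-0.08,"hand":0.3},{"tx":0.4,"ty":-0.57,"tz":0.9,"ax":0.42,"ay":-0.02,"az":-0.08,"hand":0.3},{"tx":0.4,"ty":-0.57,"tz":0.9,"ax":0.42,"ay":-0.02,"az":-0.08,"hand":0.3}]'
python3 - <<'E'
from h import *
st(); p,d,m=grab('wrist','w4.png'); np.savez('w4.npz',p=p,d=d,W=cloud(d,m),T=m['cam_to_world'])
Rg=lean(CY,np.radians(25.3)); M=Rg.as_matrix(); tcp=EDGE+M[:,2]*.031-M[:,0]*.006
rel(tcp,Rg)
E
```

```text
clock: 3.25
tool_pos: [0.5304, 0.2123, 0.1809]
tcp_rot: [0.934, 0.281, -0.065, -0.209]
ft_force: [-0.1, -0.3, 0.7]
finger_gap: 0.0597
grip_force: 0.0
3.25 [0.5304 0.2123 0.1809] [ 0.9342  0.2815 -0.0654 -0.209 ] [0.026 0.272 1.624 0.369 1.5   0.937] 0.05971037818762134 0.0 [-0.1 -0.3  0.7]
t [-0.005   0.0884  0.6438] a [ 0.0021  0.0005 -0.001 ]
```

View pics/w4.png

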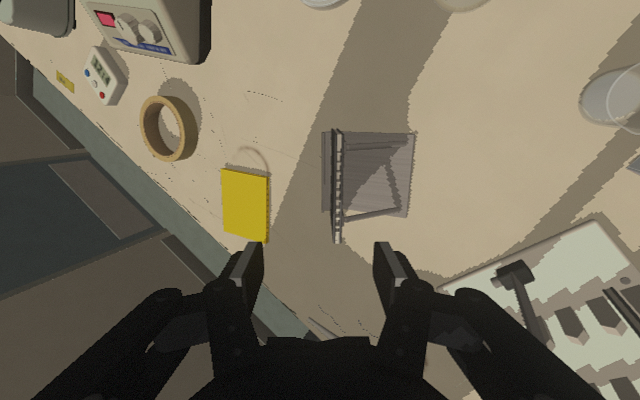

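The cassette is seen edge-on, its upper edge at u≈338, v 130-243, in line with the fingers. I'll refine the edge position from this depth.

```bash
python3 - <<'E'
from h import *
W=np.load('w4.npz')['W']
C=W[120:255,315:360].reshape(-1,3); C=C[C[:,2]>.083]; 
r=cv2.minAreaRect(C[:,:2].astype(np.float32)); print(len(C),r,C.mean(0),np.percentile(C[:,2],[5,50,95]))
Rg=lean(CY,np.radians(25.3)); M=Rg.as_matrix(); q=(C-EDGE)@M
for k in range(3): print(np.percentile(q[:,k],[0,2,10,50,90,98,100]).round(4))
F=W[120:255,315:360].reshape(-1,3); F=F[(F[:,2]>.02)&(F[:,2]<.1)]; q=(F-EDGE)@M
t=q[(q[:,2]<.07)&(q[:,2]>.01)&(abs(q[:,1])<.02)&(abs(q[:,0])<.03)]; print('faces y',np.percentile(t[:,1],[0,5,25,50,75,95,100]).round(4),len(t))
E
```

```text
837 ((0.5207390785217285, 0.23756757378578186), (0.10019098222255707, 0.009449316188693047), 33.45982360839844) [0.52364737 0.23872335 0.08565238] [0.08372169 0.08545336 0.08774285]
[-0.0503 -0.048  -0.0407  0.0045  0.0433  0.0483  0.0499]
[-0.0047 -0.0046 -0.0041 -0.0008  0.0027  0.0034  0.0036]
[-0.0005  0.0002  0.0007  0.0017  0.0029  0.0046  0.0064]
faces y [-0.0047 -0.0046 -0.0044 -0.0043 -0.0005  0.0011  0.0014] 258
```

```bash
python3 -m creep '[{"tx":0,"ty":0.085,"tz":0.1,"ax":0,"ay":0,"az":0,"hand":0.3},{"tx":0,"ty":0.085,"tz":0.25,"ax":0,"ay":0,"az":0,"hand":0.3},{"tx":0,"ty":0.085,"tz":0.4,"ax":0,"ay":0,"az":0,"hand":0.3},{"tx":0,"ty":0.085,"tz":0.52,"ax":0,"ay":0,"az":0,"hand":0.3},{"tx":0,"ty":0.085,"tz":0.64,"ax":0,"ay":0,"az":0,"hand":0.3},{"tx":0,"ty":0.085,"tz":0.64,"ax":0,"ay":0,"az":0,"hand":0.3},{"tx":0,"ty":0.085,"tz":0.64,"ax":0,"ay":0,"az":0,"hand":0.3}]'
python3 -m creep '[{"tx":0,"ty":0,"tz":0,"ax":0,"ay":0,"az":0,"hand":1},{"tx":0,"ty":0,"tz":0,"ax":0,"ay":0,"az":0,"hand":1},{"tx":0,"ty":0,"tz":0,"ax":0,"ay":0,"az":0,"hand":1},{"tx":0,"ty":0,"tz":0,"ax":0,"ay":0,"az":0,"hand":1},{"tx":0,"ty":0,"tz":0,"ax":0,"ay":0,"az":0,"hand":1},{"tx":0,"ty":0,"tz":0,"ax":0,"ay":0,"az":0,"hand":1},{"tx":0,"ty":0,"tz":0,"ax":0,"ay":0,"az":0,"hand":1},{"tx":0,"ty":0,"tz":0,"ax":0,"ay":0,"az":0,"hand":1},{"tx":0,"ty":0,"tz":0,"ax":0,"ay":0,"az":0,"hand":1}]' 45
python3 - <<'E'
from h import *
st(); Rg=lean(CY,np.radians(25.3)); M=Rg.as_matrix(); print((robot.sense()['tool_pos']-EDGE)@M)
E
```

```text
clock: 3.88
tool_pos: [0.5112, 0.2444, 0.0604]
tcp_rot: [0.935, 0.282, -0.063, -0.209]
ft_force: [0.0, -0.3, -0.1]
finger_gap: 0.0596
grip_force: 0.0
clock: 4.63
tool_pos: [0.5114, 0.2447, 0.0599]
tcp_rot: [0.934, 0.281, -0.063, -0.209]
ft_force: [-0.4, -1.7, 6.9]
finger_gap: 0.0073
grip_force: 44.7
4.6333 [0.5114 0.2447 0.0599] [ 0.9345  0.2812 -0.063  -0.209 ] [0.08  0.392 1.725 0.401 1.272 0.899] 0.007328148526757348 44.68389809131622 [-0.4 -1.7  6.9]
[-0.00402073 -0.00033001  0.03008731]
```

```bash
python3 -m creep '[{"tx":0,"ty":0,"tz":-0.05,"ax":0,"ay":0,"az":0,"hand":1},{"tx":0,"ty":0,"tz":-0.15,"ax":0,"ay":0,"az":0,"hand":1},{"tx":0,"ty":0,"tz":-0.3,"ax":0,"ay":0,"az":0,"hand":1},{"tx":0,"ty":0,"tz":-0.45,"ax":0,"ay":0,"az":0,"hand":1},{"tx":0,"ty":0,"tz":-0.6,"ax":0,"ay":0,"az":0,"hand":1},{"tx":0,"ty":0,"tz":-0.8,"ax":0,"ay":0,"az":0,"hand":1},{"tx":0,"ty":0,"tz":-1,"ax":0,"ay":0,"az":0,"hand":1},{"tx":0,"ty":0,"tz":-1,"ax":0,"ay":0,"az":0,"hand":1},{"tx":0,"ty":0,"tz":-1,"ax":0,"ay":0,"az":0,"hand":1}]'
python3 - <<'E'
from h import *
st(); Rp=down(RYAW); M=Rp.as_matrix(); print(M.round(3))
tcp=SLOT-.004*M[:,0]+[0,0,.051]; print(tcp); rel(tcp+[0,0,.19],Rp)
E
```

```text
clock: 5.38
tool_pos: [0.5599, 0.1725, 0.2425]
tcp_rot: [0.935, 0.281, -0.061, -0.208]
ft_force: [0.6, 0.3, -1.2]
finger_gap: 0.0071
grip_force: 44.0
5.3833 [0.5599 0.1725 0.2425] [ 0.935   0.281  -0.0608 -0.2076] [-0.038  0.267  1.509  0.353  1.625  0.922] 0.007098955255775468 44.007378816604614 [ 0.6  0.3 -1.2]
[[ 0.247  0.969  0.   ]
 [ 0.969 -0.247  0.   ]
 [ 0.     0.    -1.   ]]
[ 0.513812   -0.03397606  0.059     ]
t [-0.7609  0.6513 -0.3418] a [-0.3962 -0.1563 -0.6928]
```

```bash
python3 -m creep '[{"tx":0,"ty":0.1,"tz":-0.3,"ax":-0.1,"ay":-0.04,"az":-0.17,"hand":1},{"tx":-0.15,"ty":0.2,"tz":-0.34,"ax":-0.2,"ay":-0.08,"az":-0.35,"hand":1},{"tx":-0.3,"ty":0.3,"tz":-0.34,"ax":-0.3,"ay":-0.12,"az":-0.52,"hand":1},{"tx":-0.45,"ty":0.4,"tz":-0.34,"ax":-0.35,"ay":-0.14,"az":-0.6,"hand":1},{"tx":-0.6,"ty":0.52,"tz":-0.34,"ax":-0.396,"ay":-0.156,"az":-0.693,"hand":1},{"tx":-0.76,"ty":0.65,"tz":-0.34,"ax":-0.396,"ay":-0.156,"az":-0.693,"hand":1},{"tx":-0.76,"ty":0.65,"tz":-0.34,"ax":-0.396,"ay":-0.156,"az":-0.693,"hand":1},{"tx":-0.76,"ty":0.65,"tz":-0.34,"ax":-0.396,"ay":-0.156,"az":-0.693,"hand":1},{"tx":-0.76,"ty":0.65,"tz":-0.34,"ax":-0.396,"ay":-0.156,"az":-0.693,"hand":1},{"tx":-0.76,"ty":0.65,"tz":-0.34,"ax":-0.396,"ay":-0.156,"az":-0.693,"hand":1},{"tx":-0.76,"ty":0.65,"tz":-0.34,"ax":-0.396,"ay":-0.156,"az":-0.693,"hand":1}]'
python3 - <<'E'
from h import *
s=st(); p,d,m=grab('wrist','w5.png'); np.savez('w5.npz',p=p,d=d,W=cloud(d,m)); s=robot.sense()
t=cv2.resize(p[120:400,150:490],None,fx=2,fy=2); cv2.imwrite('pics/c5.png',t[:,:,::-1])
W=cloud(d,m); R0=R.from_quat(s['tcp_rot']); Q=(W-s['tool_pos'])@R0.as_matrix()
v,u=np.where((abs(Q[...,0])<.06)&(abs(Q[...,1])<.012)&(Q[...,2]>-.04)&(Q[...,2]<.06)); q=Q[v,u]
print(len(q)); 
for z0,z1 in [(-.04,-.028),(-.028,-.015),(-.015,.0),(0,.02),(.02,.045),(.045,.06)]:
    k=q[(q[:,2]>=z0)&(q[:,2]<z1)]
    if len(k): print(z0,len(k),np.percentile(k,[1,50,99],axis=0).round(4).tolist())
rack=W[(W[...,2]>.043)&(W[...,2]<.053)]
X=(rack[:,:2]-SLOT[:2])@[np.cos(RYAW),np.sin(RYAW)]; Y=(rack[:,:2]-SLOT[:2])@[-np.sin(RYAW),np.cos(RYAW)]
for s_ in (-1,1):
  ok=(abs(Y-s_*.04)<.008)&(abs(X)<.075)
  for c in (-65,-39,-13,13,39,65):
    j=ok&(abs(X-c/1e3)<.009); 
    if j.sum()>4: print(s_,c,j.sum(),(X[j].min()+X[j].max())/2,X[j].mean(),Y[j].mean())
Rp=down(RYAW); rel(SLOT-.004*Rp.as_matrix()[:,0]+[0,0,.051],Rp)
E
```

```text
clock: 6.3
tool_pos: [0.5124, -0.0317, 0.2456]
tcp_rot: [0.789, 0.614, -0.002, -0.003]
ft_force: [-0.1, -0.1, 0.4]
finger_gap: 0.0076
grip_force: 44.1
6.3 [ 0.5124 -0.0317  0.2456] [ 0.7893  0.6141 -0.0024 -0.003 ] [-0.216 -0.052  1.79   0.     1.411  0.033] 0.007633475826642958 44.11366939544678 [-0.1 -0.1  0.4]
4825
-0.04 2410 [[-0.0335, -0.0104, -0.0391], [0.0101, -0.0009, -0.0289], [0.0532, 0.0094, -0.028]]
-0.028 1933 [[-0.034, -0.0106, -0.028], [0.0104, -0.0005, -0.0256], [0.0543, 0.0112, -0.0155]]
-0.015 328 [[0.0058, -0.0117, -0.0149], [0.0101, 0.0014, -0.0092], [0.0542, 0.0117, -0.0003]]
0 80 [[0.0531, -0.0046, 0.0004], [0.0538, -0.001, 0.0092], [0.0543, 0.003, 0.0197]]
0.02 62 [[0.0532, -0.0047, 0.0209], [0.0535, -0.001, 0.0313], [0.0543, 0.0029, 0.0425]]
0.045 12 [[0.0531, -0.0043, 0.0453], [0.0537, -0.0008, 0.0469], [0.0542, 0.0028, 0.0493]]
-1 -65 50 -0.06417585538189455 -0.06375973922657627 -0.039841007145359666
-1 -39 50 -0.037110014497129806 -0.03786776394409364 -0.03993842214157495
-1 13 48 0.01361372708657037 0.013470691241242163 -0.03980597522787945
-1 39 47 0.040418297542894596 0.03973283786029496 -0.039675089439593504
-1 65 28 0.06719482377892402 0.06704901865439224 -0.039544618928667404
1 -65 58 -0.06389340659616612 -0.063695166303599 0.0401862760857491
1 -39 56 -0.03869024509900318 -0.038475222953077926 0.04003894352815633
1 -13 50 -0.012200271746533466 -0.011925709814052013 0.039898287858272534
1 13 51 0.012980932387503103 0.013351199658288765 0.03977204807006034
1 39 55 0.03935840473932199 0.039183778519153806 0.0396494550835376
1 65 31 0.06753216735255269 0.06730178454296193 0.03968792463711303
t [-0.0087  0.0162  0.9327] a [-0.0071  0.0002  0.0015]
```

View pics/c5.png

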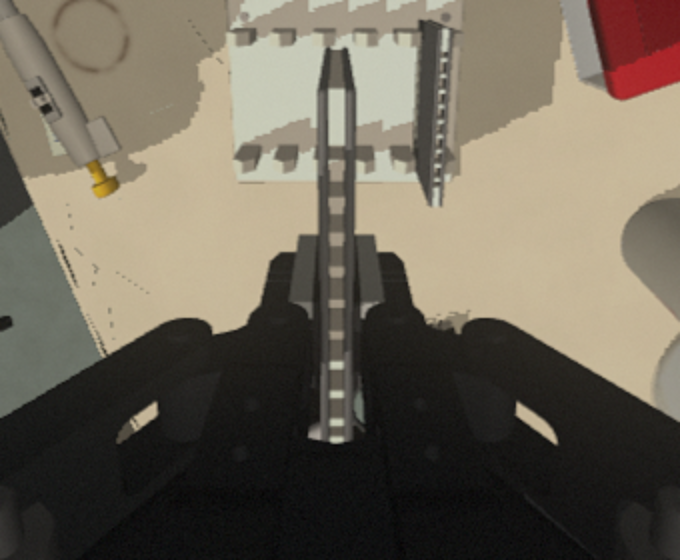

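In the crop the cassette is held straight, its edge at u≈337. The middle slot's teeth are on both sides of it, and the other cassette is at u≈438. I'll lower it to just above the combs and check.

```bash
python3 -m creep '[{"tx":-0.009,"ty":0.022,"tz":0.1,"ax":-0.007,"ay":0,"az":0,"hand":1},{"tx":-0.009,"ty":0.022,"tz":0.25,"ax":-0.007,"ay":0,"az":0,"hand":1},{"tx":-0.009,"ty":0.022,"tz":0.4,"ax":-0.007,"ay":0,"az":0,"hand":1},{"tx":-0.009,"ty":0.022,"tz":0.52,"ax":-0.007,"ay":0,"az":0,"hand":1},{"tx":-0.009,"ty":0.022,"tz":0.6,"ax":-0.007,"ay":0,"az":0,"hand":1},{"tx":-0.009,"ty":0.022,"tz":0.66,"ax":-0.007,"ay":0,"az":0,"hand":1},{"tx":-0.009,"ty":0.022,"tz":0.66,"ax":-0.007,"ay":0,"az":0,"hand":1},{"tx":-0.009,"ty":0.022,"tz":0.66,"ax":-0.007,"ay":0,"az":0,"hand":1}]'
python3 - <<'E'
from h import *
s=st(); p,d,m=grab('wrist','w6.png'); W=cloud(d,m); np.savez('w6.npz',W=W,p=p)
R0=R.from_quat(s['tcp_rot']); Q=(W-s['tool_pos'])@R0.as_matrix()
q=Q[(abs(Q[...,0]-.05)<.007)&(abs(Q[...,1])<.008)&(Q[...,2]>-.02)&(Q[...,2]<.052)]
cy=np.percentile(q[:,1],[2,98]).mean(); print('cass tool y',cy,len(q))
rack=Q[(W[...,2]>.043)&(W[...,2]<.053)]
for yy in (-.04,.04):
  for c in (-.039,-.013,.013,.039):
    j=rack[(abs(rack[:,0]-.004-yy)<.009)&(abs(rack[:,1]-c-cy)<.009)]
    if len(j)>5: print(yy,c,len(j),j[:,:2].mean(0).round(4),j[:,1].min().round(4),j[:,1].max().round(4))
Rp=down(RYAW); rel(SLOT-.004*Rp.as_matrix()[:,0]+[0,0,.051],Rp)
E
```

```text
clock: 7.02
tool_pos: [0.515, -0.0348, 0.1134]
tcp_rot: [0.789, 0.614, -0.0, 0.0]
ft_force: [1.0, 0.1, -0.6]
finger_gap: 0.0068
grip_force: 44.1
7.0167 [ 0.515  -0.0348  0.1134] [ 7.890e-01  6.144e-01 -3.000e-04  0.000e+00] [-2.200e-01  8.100e-02  1.916e+00 -1.000e-03  1.145e+00  2.800e-02] 0.006825721530523778 44.07975196838379 [ 1.   0.1 -0.6]
cass tool y -0.0007195956950197416 251
-0.04 -0.039 117 [-0.0349 -0.0393] -0.0447 -0.0344
-0.04 0.039 129 [-0.0353  0.0391] 0.0337 0.0473
0.04 -0.039 143 [ 0.0448 -0.0388] -0.0438 -0.0341
0.04 -0.013 141 [ 0.0447 -0.0134] -0.0191 -0.0078
0.04 0.013 135 [0.0446 0.0123] 0.0079 0.017
0.04 0.039 138 [0.0445 0.0382] 0.0328 0.0471
t [ 0.0032 -0.0112  0.2775] a [0.0017 0.0005 0.0018]
```

```bash
python3 -m creep '[{"tx":0.003,"ty":0,"tz":0.04,"ax":0,"ay":0,"az":0,"hand":1},{"tx":0.003,"ty":0,"tz":0.08,"ax":0,"ay":0,"az":0,"hand":1},{"tx":0.003,"ty":0,"tz":0.12,"ax":0,"ay":0,"az":0,"hand":1},{"tx":0.003,"ty":0,"tz":0.16,"ax":0,"ay":0,"az":0,"hand":1},{"tx":0.003,"ty":0,"tz":0.2,"ax":0,"ay":0,"az":0,"hand":1},{"tx":0.003,"ty":0,"tz":0.24,"ax":0,"ay":0,"az":0,"hand":1},{"tx":0.003,"ty":0,"tz":0.26,"ax":0,"ay":0,"az":0,"hand":1},{"tx":0.003,"ty":0,"tz":0.26,"ax":0,"ay":0,"az":0,"hand":1},{"tx":0.003,"ty":0,"tz":0.26,"ax":0,"ay":0,"az":0,"hand":1}]'
python3 -m creep '[{"tx":0,"ty":0,"tz":0.008,"ax":0,"ay":0,"az":0,"hand":1},{"tx":0,"ty":0,"tz":0.012,"ax":0,"ay":0,"az":0,"hand":1},{"tx":0,"ty":0,"tz":0.012,"ax":0,"ay":0,"az":0,"hand":1}]'
```

```text
clock: 7.82
tool_pos: [0.5148, -0.0345, 0.0612]
tcp_rot: [0.789, 0.614, -0.0, 0.0]
ft_force: [0.6, 0.9, -0.6]
finger_gap: 0.0073
grip_force: 44.1
clock: 8.07
tool_pos: [0.5153, -0.0346, 0.0594]
tcp_rot: [0.789, 0.614, 0.0, 0.001]
ft_force: [0.2, -0.4, -0.4]
finger_gap: 0.007
grip_force: 44.1
```

```bash
python3 -m creep '[{"tx":0,"ty":0,"tz":0.006,"ax":0,"ay":0,"az":0,"hand":1},{"tx":0,"ty":0,"tz":0.006,"ax":0,"ay":0,"az":0,"hand":1},{"tx":0,"ty":0,"tz":0.006,"ax":0,"ay":0,"az":0,"hand":1}]';  python3 -m creep '[{"tx":0,"ty":0,"tz":0.006,"ax":0,"ay":0,"az":0,"hand":1},{"tx":0,"ty":0,"tz":0.006,"ax":0,"ay":0,"az":0,"hand":1},{"tx":0,"ty":0,"tz":0.006,"ax":0,"ay":0,"az":0,"hand":1}]'
```

```text
clock: 8.32
tool_pos: [0.5156, -0.0347, 0.059]
tcp_rot: [0.789, 0.614, 0.0, 0.001]
ft_force: [-2.0, -0.3, 5.8]
finger_gap: 0.0075
grip_force: 45.0
clock: 8.57
tool_pos: [0.5159, -0.0348, 0.059]
tcp_rot: [0.789, 0.614, 0.0, 0.001]
ft_force: [-5.1, -0.0, 15.5]
finger_gap: 0.0071
grip_force: 46.5
```

```bash
python3 -m creep '[{"tx":0,"ty":0,"tz":-0.006,"ax":0,"ay":0,"az":0,"hand":0.68},{"tx":0,"ty":0,"tz":-0.006,"ax":0,"ay":0,"az":0,"hand":0.68},{"tx":0,"ty":0,"tz":-0.006,"ax":0,"ay":0,"az":0,"hand":0.68},{"tx":0,"ty":0,"tz":-0.006,"ax":0,"ay":0,"az":0,"hand":0.68},{"tx":0,"ty":0,"tz":-0.006,"ax":0,"ay":0,"az":0,"hand":0.68},{"tx":0,"ty":0,"tz":-0.006,"ax":0,"ay":0,"az":0,"hand":0.68}]'
python3 -m creep '[{"tx":0,"ty":0,"tz":-0.05,"ax":0,"ay":0,"az":0,"hand":0.68},{"tx":0,"ty":0,"tz":-0.12,"ax":0,"ay":0,"az":0,"hand":0.68},{"tx":0,"ty":0,"tz":-0.25,"ax":0,"ay":0,"az":0,"hand":0.68},{"tx":0,"ty":0,"tz":-0.45,"ax":0,"ay":0,"az":0,"hand":0.68},{"tx":0,"ty":0,"tz":-0.65,"ax":0,"ay":0,"az":0,"hand":0.68},{"tx":0,"ty":0,"tz":-0.85,"ax":0,"ay":0,"az":0,"hand":0.68},{"tx":0,"ty":0,"tz":-1,"ax":0,"ay":0,"az":0,"hand":0.68},{"tx":0,"ty":0,"tz":-1,"ax":0,"ay":0,"az":0,"hand":0.68},{"tx":0,"ty":0,"tz":-1,"ax":0,"ay":0,"az":0,"hand":0.68}]'
python3 - <<'E'
from h import *
s=st(); p,d,m=grab('wrist','w7.png'); W=cloud(d,m); np.savez('w7.npz',W=W,p=p)
ex=np.array([np.cos(RYAW),np.sin(RYAW)]); ey=np.array([-ex[1],ex[0]])
X=(W[...,:2]-SLOT[:2])@ex; Y=(W[...,:2]-SLOT[:2])@ey; Z=W[...,2]
for c in (0,.052):
    j=(abs(X-c)<.012)&(abs(Y)<.06)&(Z>.078)&(Z<.1); print(c,j.sum(),[np.percentile(a[j],[1,50,99]).round(4) for a in (X,Y,Z)])
j=(abs(X)<.02)&(abs(Y-.075)<.02)&(Z>.14)&(Z<.165); print(np.c_[X[j],Y[j],Z[j]][np.argsort(Y[j])][:8].round(4) if j.any() else 0)
E
```

```text
clock: 9.07
tool_pos: [0.5148, -0.0345, 0.0577]
tcp_rot: [0.789, 0.614, -0.0, 0.0]
ft_force: [0.3, 0.2, -0.1]
finger_gap: 0.0276
grip_force: 0.0
clock: 9.82
tool_pos: [0.5163, -0.0347, 0.2615]
tcp_rot: [0.789, 0.614, 0.002, 0.003]
ft_force: [-0.1, 0.2, 0.6]
finger_gap: 0.0273
grip_force: 0.0
9.8167 [ 0.5163 -0.0347  0.2615] [0.789  0.6144 0.0019 0.0028] [-2.190e-01 -6.400e-02  1.771e+00 -1.000e-03  1.427e+00  2.900e-02] 0.027283024405934206 0.0 [-0.1  0.2  0.6]
0 511 [array([-0.0023,  0.0012,  0.0048]), array([-0.0493,  0.0006,  0.0496]), array([0.0785, 0.0872, 0.0893])]
0.052 650 [array([0.0484, 0.0522, 0.0565]), array([-0.0487,  0.0017,  0.049 ]), array([0.0782, 0.087 , 0.089 ])]
[[-0.0005  0.069   0.1537]
 [ 0.0004  0.069   0.1542]
 [ 0.002   0.069   0.1545]
 [ 0.0012  0.069   0.1559]
 [-0.0005  0.0698  0.155 ]
 [ 0.0004  0.0698  0.1553]
 [ 0.002   0.0698  0.1547]
 [ 0.0012  0.0698  0.1553]]
```

View pics/w7.png

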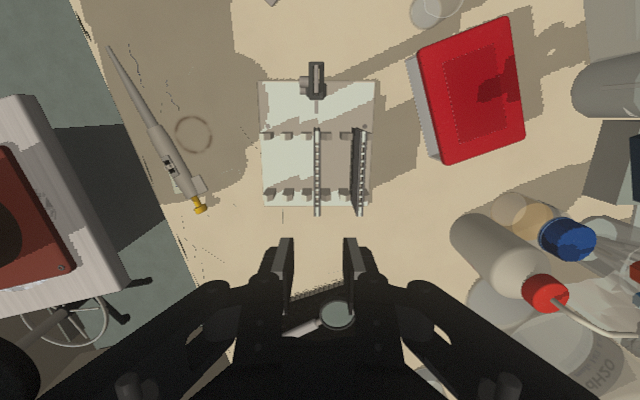

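The picture shows the cassette standing in the middle slot at (317,130)-(317,215), with the cursor undisturbed at (316,80) and the loupe at (335,315). Next is the loupe.

```bash
python3 - <<'E'
from h import *
rel([.40,-.28,.24],down(np.radians(13.2-90)))
E
```

```text
t [-1.3315 -0.2576  0.0956] a [ 2.7000e-03 -9.0000e-04  1.0435e+00]
```

```bash
python3 -m creep '[{"tx":-0.2,"ty":-0.03,"tz":0,"ax":0,"ay":0,"az":0.1,"hand":0.4},{"tx":-0.4,"ty":-0.08,"tz":0,"ax":0,"ay":0,"az":0.2,"hand":0.4},{"tx":-0.6,"ty":-0.12,"tz":0,"ax":0,"ay":0,"az":0.3,"hand":0.4},{"tx":-0.8,"ty":-0.16,"tz":0,"ax":0,"ay":0,"az":0.4,"hand":0.4},{"tx":-1,"ty":-0.2,"tz":0,"ax":0,"ay":0,"az":0.5,"hand":0.4},{"tx":-1,"ty":-0.2,"tz":0,"ax":0,"ay":0,"az":0.6,"hand":0.4},{"tx":-1,"ty":-0.2,"tz":0,"ax":0,"ay":0,"az":0.7,"hand":0.4},{"tx":-1,"ty":-0.2,"tz":0,"ax":0,"ay":0,"az":0.8,"hand":0.4},{"tx":-1,"ty":-0.2,"tz":0,"ax":0,"ay":0,"az":0.9,"hand":0.4},{"tx":-1,"ty":-0.2,"tz":0,"ax":0,"ay":0,"az":1,"hand":0.4},{"tx":-1,"ty":-0.2,"tz":0,"ax":0,"ay":0,"az":1,"hand":0.4},{"tx":-1,"ty":-0.2,"tz":0,"ax":0,"ay":0,"az":1,"hand":0.4}]'
python3 - <<'E'
from h import *
rel([.40,-.28,.24],down(np.radians(13.2-90)))
E
```

```text
clock: 10.87
tool_pos: [0.4263, -0.218, 0.2565]
tcp_rot: [0.99, 0.139, -0.001, -0.001]
ft_force: [0.4, -0.4, -1.4]
finger_gap: 0.0512
grip_force: 0.0
t [-0.2118  0.262   0.0825] a [-0.0014  0.0014  0.0463]
```

```bash
python3 -m creep '[{"tx":-0.1,"ty":0.13,"tz":0.04,"ax":0,"ay":0,"az":0.046,"hand":0.4},{"tx":-0.21,"ty":0.26,"tz":0.08,"ax":0,"ay":0,"az":0.046,"hand":0.4},{"tx":-0.21,"ty":0.26,"tz":0.08,"ax":0,"ay":0,"az":0.046,"hand":0.4},{"tx":-0.21,"ty":0.26,"tz":0.08,"ax":0,"ay":0,"az":0.046,"hand":0.4},{"tx":-0.21,"ty":0.26,"tz":0.08,"ax":0,"ay":0,"az":0.046,"hand":0.4}]'
cat > loupe.py <<'E'
from h import *
s=st(); p,d,m=grab('wrist','w8.png'); W=cloud(d,m); np.savez('w8.npz',W=W,p=p); Z=W[...,2]
g=(abs(W[...,0]-.44)<.12)&(abs(W[...,1]+.29)<.065)
nb=g&(Z>.008)&(Z<.0155); print('cover z',np.median(Z[nb]))
lab=(g&(Z>.018)&(Z<.03)).astype(np.uint8); n,cc,ss,_=cv2.connectedComponentsWithStats(lab)
for k in range(1,n):
    if ss[k,4]<150: continue
    P=W[cc==k]; r=cv2.minAreaRect(P[:,:2].astype(np.float32)); print(k,ss[k],r,'z',np.percentile(P[:,2],[5,50,95]).round(4))
    c=P[:,:2].mean(0); ax=np.linalg.svd(P[:,:2]-c,full_matrices=False)[2][0]; ax*=np.sign(ax[0]); t=(P[:,:2]-c)@ax; b=(P[:,:2]-c)@[-ax[1],ax[0]]
    h=t<t.min()+.085; print(' handle end at',c+ax*t.min(), 'far end',c+ax*t.max(),'len',np.ptp(t))
    if h.sum()>50:
        Q=P[h][:,:2]; r=cv2.minAreaRect(Q.astype(np.float32)); a2=np.linalg.svd(Q-Q.mean(0),full_matrices=False)[2][0]; a2*=np.sign(a2[0]); print(' handle',r,np.degrees(np.arctan2(a2[1],a2[0])),'z',np.percentile(P[h][:,2],[5,50,95]).round(4))
E
python3 loupe.py
```

```text
clock: 11.28
tool_pos: [0.4006, -0.2796, 0.2416]
tcp_rot: [0.993, 0.114, -0.0, -0.0]
ft_force: [1.0, 0.7, 0.2]
finger_gap: 0.0514
grip_force: 0.0
11.2833 [ 0.4006 -0.2796  0.2416] [ 9.935e-01  1.142e-01 -0.000e+00 -2.000e-04] [-0.771 -0.118  1.859  0.     1.401  0.571] 0.05135398309510498 0.0 [1.  0.7 0.2]
cover z 0.01251807387903231
1 [ 307   75   50  131 2880] ((0.4376257061958313, -0.2813235819339752), (0.16108135879039764, 0.05889653414487839), 5.309993743896484) z [0.0186 0.0209 0.0245]
 handle end at [ 0.35925234 -0.311635  ] far end [ 0.51673388 -0.26924567] len 0.16308675914373694
 handle ((0.40022826194763184, -0.3005189001560211), (0.08486250787973404, 0.015804605558514595), 14.379111289978027) 15.199941941903335 z [0.0205 0.0233 0.0248]
```

View pics/w8.png

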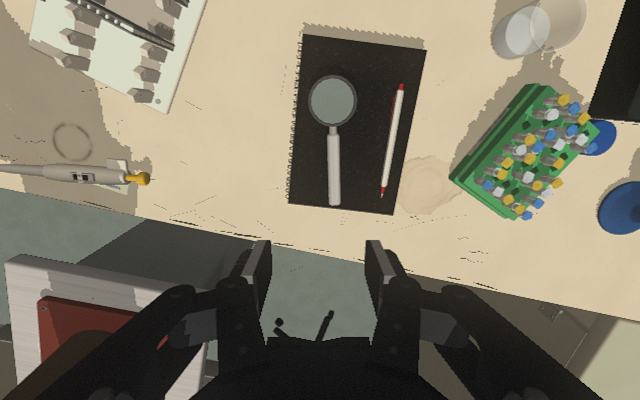

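The view shows the loupe lens at (332,100), the handle from (333,127) to (334,205), and the pen well clear at (392,140). I'll grasp the handle 54 mm behind the lens.

```bash
python3 - <<'E'
from h import *
rel([.4364,-.2910,.015],down(np.radians(14.6-90)))
E
```

```text
t [0.1587 0.0969 1.1347] a [ 0.0001 -0.0004 -0.0242]
```

```bash
python3 -m creep '[{"tx":0.1,"ty":0.06,"tz":0.1,"ax":0,"ay":0,"az":-0.024,"hand":0.4},{"tx":0.159,"ty":0.097,"tz":0.25,"ax":0,"ay":0,"az":-0.024,"hand":0.4},{"tx":0.159,"ty":0.097,"tz":0.45,"ax":0,"ay":0,"az":-0.024,"hand":0.4},{"tx":0.159,"ty":0.097,"tz":0.65,"ax":0,"ay":0,"az":-0.024,"hand":0.4},{"tx":0.159,"ty":0.097,"tz":0.8,"ax":0,"ay":0,"az":-0.024,"hand":0.4},{"tx":0.159,"ty":0.097,"tz":0.9,"ax":0,"ay":0,"az":-0.024,"hand":0.4},{"tx":0.159,"ty":0.097,"tz":0.9,"ax":0,"ay":0,"az":-0.024,"hand":0.4},{"tx":0.159,"ty":0.097,"tz":0.9,"ax":0,"ay":0,"az":-0.024,"hand":0.4}]'
sed -i 's/w8/w9/g' loupe.py; python3 loupe.py; python3 - <<'E'
from h import *
rel([.4364,-.2910,.015],down(np.radians(14.6-90)))
W=np.load('w9.npz')['W']; p=np.load('w9.npz')['p']
q=W[(abs(W[...,0]-.488)<.045)&(abs(W[...,1]+.277)<.045)&(W[...,2]>.0225)&(W[...,2]<.027)]; print(len(q),q.min(0),q.max(0))
h=W[(abs(W[...,0]-.436)<.012)&(abs(W[...,1]+.291)<.02)&(W[...,2]>.019)&(W[...,2]<.03)]; print(len(h), h.mean(0) if len(h) else 0)
E
```

```text
clock: 12.0
tool_pos: [0.4362, -0.2905, 0.0616]
tcp_rot: [0.992, 0.127, -0.001, -0.001]
ft_force: [0.8, -0.2, 0.1]
finger_gap: 0.0511
grip_force: 0.0
12.0 [ 0.4362 -0.2905  0.0616] [ 9.919e-01  1.271e-01 -5.000e-04 -6.000e-04] [-0.738  0.175  1.923 -0.     1.045  0.578] 0.051057451335385286 0.0 [ 0.8 -0.2  0.1]
cover z 0.012475840934852073
1 [ 271   96   94  223 9576] ((0.43792957067489624, -0.2816605269908905), (0.16075710952281952, 0.05925282463431358), 5.359825611114502) z [0.0188 0.0206 0.0243]
 handle end at [ 0.36001224 -0.31187127] far end [ 0.51704609 -0.26918679] len 0.16273165788994404
 handle ((0.4009489417076111, -0.30054667592048645), (0.08495746552944183, 0.015592730604112148), 15.267346382141113) 15.286063333988901 z [0.0208 0.0234 0.0245]
4 [430 119  21  52 244] ((0.5079105496406555, -0.3528783917427063), (0.03341116011142731, 0.0042084441520273685), 0.3944810628890991) z [0.0182 0.0194 0.0208]
 handle end at [ 0.49122566 -0.35416754] far end [ 0.52464016 -0.35280428] len 0.033442301318492504
 handle ((0.5079105496406555, -0.3528783917427063), (0.03341116011142731, 0.0042084441520273685), 0.3944810628890991) 2.3362826491656388 z [0.0182 0.0194 0.0208]
t [-0.0038 -0.0047  0.2414] a [ 0.0017 -0.001  -0.0003]
1685 [ 0.44304519 -0.30671845  0.02250365] [ 0.51825068 -0.24728039  0.02577302]
757 [ 0.43630599 -0.29106283  0.02323397]
```

```bash
python3 -m creep '[{"tx":-0.003,"ty":0,"tz":0.06,"ax":0,"ay":0,"az":-0.01,"hand":0.4},{"tx":-0.003,"ty":0,"tz":0.12,"ax":0,"ay":0,"az":-0.01,"hand":0.4},{"tx":-0.003,"ty":0,"tz":0.18,"ax":0,"ay":0,"az":-0.01,"hand":0.4},{"tx":-0.003,"ty":0,"tz":0.22,"ax":0,"ay":0,"az":-0.01,"hand":0.4},{"tx":-0.003,"ty":0,"tz":0.24,"ax":0,"ay":0,"az":-0.01,"hand":0.4},{"tx":-0.003,"ty":0,"tz":0.24,"ax":0,"ay":0,"az":-0.01,"hand":0.4},{"tx":-0.003,"ty":0,"tz":0.24,"ax":0,"ay":0,"az":-0.01,"hand":0.4}]'
python3 -m creep '[{"tx":0,"ty":0,"tz":0,"ax":0,"ay":0,"az":0,"hand":1},{"tx":0,"ty":0,"tz":0,"ax":0,"ay":0,"az":0,"hand":1},{"tx":0,"ty":0,"tz":0,"ax":0,"ay":0,"az":0,"hand":1},{"tx":0,"ty":0,"tz":0,"ax":0,"ay":0,"az":0,"hand":1},{"tx":0,"ty":0,"tz":0,"ax":0,"ay":0,"az":0,"hand":1},{"tx":0,"ty":0,"tz":0,"ax":0,"ay":0,"az":0,"hand":1},{"tx":0,"ty":0,"tz":0,"ax":0,"ay":0,"az":0,"hand":1},{"tx":0,"ty":0,"tz":0,"ax":0,"ay":0,"az":0,"hand":1}]' 60
```

```text
clock: 12.63
tool_pos: [0.4356, -0.2919, 0.0138]
tcp_rot: [0.991, 0.131, 0.0, 0.0]
ft_force: [-0.5, 0.3, 0.2]
finger_gap: 0.0514
grip_force: 0.0
clock: 13.3
tool_pos: [0.4363, -0.2925, 0.015]
tcp_rot: [0.991, 0.131, 0.001, 0.001]
ft_force: [-0.8, 0.2, 5.5]
finger_gap: 0.0137
grip_force: 60.7
```

```bash
python3 -m creep '[{"tx":0,"ty":0,"tz":-0.03,"ax":0,"ay":0,"az":0,"hand":1},{"tx":0,"ty":0,"tz":-0.08,"ax":0,"ay":0,"az":0,"hand":1},{"tx":0,"ty":0,"tz":-0.15,"ax":0,"ay":0,"az":0,"hand":1},{"tx":0,"ty":0,"tz":-0.25,"ax":0,"ay":0,"az":0,"hand":1},{"tx":0,"ty":0,"tz":-0.4,"ax":0,"ay":0,"az":0,"hand":1},{"tx":0,"ty":0,"tz":-0.6,"ax":0,"ay":0,"az":0,"hand":1},{"tx":0,"ty":0,"tz":-0.8,"ax":0,"ay":0,"az":0,"hand":1},{"tx":0,"ty":0,"tz":-1,"ax":0,"ay":0,"az":0,"hand":1},{"tx":0,"ty":0,"tz":-1,"ax":0,"ay":0,"az":0,"hand":1},{"tx":0,"ty":0,"tz":-1,"ax":0,"ay":0,"az":0,"hand":1}]'
cat > held.py <<'E'
from h import *
import sys
s=st(); p,d,m=grab('wrist',sys.argv[1]); W=cloud(d,m); np.savez('held.npz',W=W,p=p,d=d); s=robot.sense(); M=R.from_quat(s['tcp_rot']).as_matrix()
Q=(W-s['tool_pos'])@M
g=(Q[...,0]>.012)&(Q[...,0]<.1)&(abs(Q[...,1])<.045)&(abs(Q[...,2])<.03)
lab=g.astype(np.uint8); q=Q[g]; print(len(q),np.percentile(q,[1,50,99],axis=0).round(4).tolist())
rim=q[(q[:,0]>.022)&(q[:,2]<np.percentile(q[:,2],5)+.012)]
A=np.c_[rim[:,:2],np.ones(len(rim))]; k=np.ones(len(rim),bool)
for i in range(6):
    c=np.linalg.lstsq(A[k],rim[k,2],rcond=None)[0]; e=rim[:,2]-A@c; k=abs(e)<max(.0012,1.5*np.std(e[k])) if i<5 else k
print('plane slopes (rad) x,y',c[:2].round(4),'n',k.sum(),'std',e[k].std().round(5))
cc,rad=cv2.minEnclosingCircle(rim[k&(rim[:,0]>.03)][:,:2].astype(np.float32)); print('circle',np.round(cc,4),rad,'rim extents',rim[k].min(0).round(4),rim[k].max(0).round(4))
top=np.array([*cc,1])@c; lens=np.array([*cc,top+.006]); w=M@lens+s['tool_pos']; nrm=M@np.array([c[0],c[1],-1]); nrm/=np.linalg.norm(nrm)
print('rim top z tool',top,'lens world',w.round(4),'normal',nrm.round(4),'tilt',np.arccos(abs(nrm[2])))
T=np.array([.5158,-.0303,PZ]); print('lens err to target',(T-w).round(4),'shift units',(M.T@(T-w)/.2).round(4))
E
python3 held.py w10.png
```

```text
clock: 14.13
tool_pos: [0.4372, -0.2932, 0.2184]
tcp_rot: [0.991, 0.131, 0.003, 0.003]
ft_force: [-0.6, 0.0, -1.6]
finger_gap: 0.0139
grip_force: 59.9
14.1333 [ 0.4372 -0.2932  0.2184] [0.9913 0.1313 0.0026 0.0033] [-0.741 -0.013  1.804 -0.     1.343  0.567] 0.013885892615161797 59.918991923332214 [-0.6  0.  -1.6]
12816 [[0.0144, -0.0258, -0.0125], [0.0559, 0.0014, -0.0079], [0.0834, 0.0291, -0.0059]]
plane slopes (rad) x,y [-0.     -0.0011] n 8443 std 0.00058
circle [0.0553 0.0015] 0.02678971365094185 rim extents [ 0.0221 -0.0249 -0.0088] [ 0.0819  0.0283 -0.0064]
rim top z tool -0.0075903616315265345 lens world [ 0.4897 -0.2791  0.2172] normal [-0.0028  0.0035  1.    ] tilt 0.0044956910283286515
lens err to target [ 0.0261  0.2488 -0.0637] shift units [ 0.4494 -1.1682  0.3159]
```

View pics/w10.png

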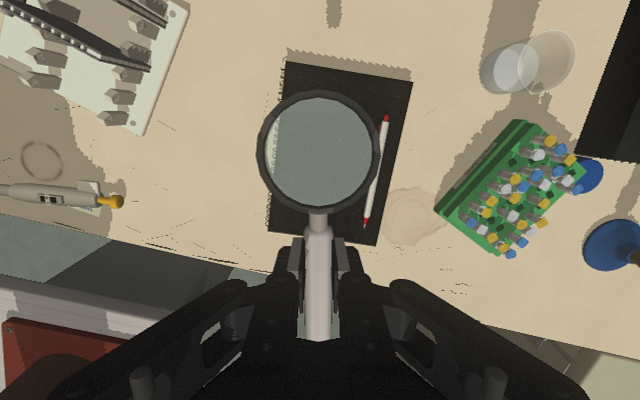

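The loupe is held level, with the lens at (318,152) and the handle between the fingers at (318,290). I need to separate rim top from glass to get the lens height.

```bash
cat > lz.py <<'E'
from h import *
Z=np.load('held.npz'); s=robot.sense(); M=R.from_quat(s['tcp_rot']).as_matrix(); Q=(Z['W']-s['tool_pos'])@M
g=(Q[...,0]>.012)&(Q[...,0]<.1)&(abs(Q[...,1])<.045)&(abs(Q[...,2])<.03); q=Q[g]
b=q[q[:,0]>.02]
# outer boundary circle fit by lsq on angular max radius
c=np.array([.054,.0015])
for _ in range(5):
    v=b[:,:2]-c; r=np.hypot(*v.T); a=np.degrees(np.arctan2(v[:,1],v[:,0])); pts=[]
    for t in range(-140,140,5):
        k=(a>=t)&(a<t+5)&(r<.034)
        if k.sum(): i=np.argmax(np.where(k,r,0)); pts.append(b[i,:2])
    pts=np.array(pts); A=np.c_[2*pts,np.ones(len(pts))]; x=np.linalg.lstsq(A,(pts**2).sum(1),rcond=None)[0]; c=x[:2]
print('centre',c.round(4),'R',np.sqrt(x[2]+c@c))
r=np.hypot(*(b[:,:2]-c).T)
for lo in np.arange(0,.034,.003):
    k=(r>=lo)&(r<lo+.003); print(lo.round(3),k.sum(),np.percentile(b[k,2],[5,50,95]).round(4) if k.any() else '')
h=Q[(abs(Q[...,1])<.006)&(Q[...,0]<.016)&(Q[...,0]>-.01)&(Q[...,2]>-.03)&(Q[...,2]<.01)]; print('handle z',np.percentile(h[:,2],[5,50,95]) if len(h) else 0)
E
python3 lz.py
```

```text
centre [0.0556 0.0016] R 0.029581707933298708
0.0 118 [-0.0095 -0.0085 -0.0074]
0.003 355 [-0.0094 -0.0083 -0.0074]
0.006 603 [-0.0092 -0.0081 -0.0071]
0.009 830 [-0.009  -0.008  -0.0069]
0.012 1079 [-0.0088 -0.0078 -0.0068]
0.015 1305 [-0.0087 -0.0077 -0.0066]
0.018 1530 [-0.0085 -0.0075 -0.0065]
0.021 1778 [-0.0083 -0.0073 -0.0063]
0.024 2600 [-0.0119 -0.0077 -0.0062]
0.027 2022 [-0.0125 -0.0115 -0.0104]
0.03 91 [-0.011  -0.0098 -0.008 ]
0.033 86 [-0.0111 -0.0098 -0.0079]
handle z [-0.02111395 -0.01139801 -0.01002327]
```

```bash
cat > go.py <<'E'
from h import *
import sys
T=np.array([.5158,-.0303,PZ]); L=np.array(eval(sys.argv[1])); Rt=down(np.radians(-75)) 
s=robot.sense(); M=R.from_quat(s['tcp_rot']); w=M.apply(L)+s['tool_pos']; print('lens now',w.round(4),'err',(T-w).round(4),'level',(M.as_matrix()[:,2]).round(4))
rel(T-Rt.apply(L),Rt)
E
python3 go.py '[.0556,.0016,-.0055]'
```

```text
lens now [ 0.49   -0.2792  0.2211] err [ 0.0258  0.2489 -0.0676] level [ 0.0025 -0.0025 -1.    ]
t [ 0.4478 -1.1694  0.335 ] a [ 0.0029 -0.0016  0.0016]
```

```bash
python3 -m creep '[{"tx":0.04,"ty":-0.08,"tz":0,"ax":0.003,"ay":-0.002,"az":0.002,"hand":1},{"tx":0.1,"ty":-0.22,"tz":0,"ax":0.003,"ay":-0.002,"az":0.002,"hand":1},{"tx":0.16,"ty":-0.36,"tz":0,"ax":0.003,"ay":-0.002,"az":0.002,"hand":1},{"tx":0.22,"ty":-0.5,"tz":0,"ax":0.003,"ay":-0.002,"az":0.002,"hand":1},{"tx":0.28,"ty":-0.64,"tz":0,"ax":0.003,"ay":-0.002,"az":0.002,"hand":1},{"tx":0.34,"ty":-0.78,"tz":0,"ax":0.003,"ay":-0.002,"az":0.002,"hand":1},{"tx":0.4,"ty":-0.9,"tz":0,"ax":0.003,"ay":-0.002,"az":0.002,"hand":1},{"tx":0.44,"ty":-1,"tz":0,"ax":0.003,"ay":-0.002,"az":0.002,"hand":1},{"tx":0.44,"ty":-1,"tz":0,"ax":0.003,"ay":-0.002,"az":0.002,"hand":1},{"tx":0.44,"ty":-1,"tz":0,"ax":0.003,"ay":-0.002,"az":0.002,"hand":1},{"tx":0.44,"ty":-1,"tz":0,"ax":0.003,"ay":-0.002,"az":0.002,"hand":1}]'
python3 held.py w11.png | tail -5; python3 lz.py; python3 go.py '[.0556,.0016,-.0055]'
```

```text
clock: 15.1
tool_pos: [0.4677, -0.0759, 0.2126]
tcp_rot: [0.991, 0.13, -0.002, -0.001]
ft_force: [0.2, 0.2, -0.9]
finger_gap: 0.0142
grip_force: 59.9
12769 [[0.0141, -0.0277, -0.0093], [0.055, -0.0004, -0.0047], [0.0825, 0.0273, -0.0027]]
plane slopes (rad) x,y [0.003  0.0017] n 8383 std 0.00057
circle [ 0.0544 -0.0002] 0.026770012453198433 rim extents [ 0.0222 -0.0267 -0.0056] [ 0.081   0.0263 -0.0031]
rim top z tool -0.004364122186215192 lens world [ 0.5203 -0.0621  0.2111] normal [ 0.0076 -0.0028  1.    ] tilt 0.008058947401184409
lens err to target [-0.0045  0.0318 -0.0576] shift units [ 0.0204 -0.1588  0.2884]
centre [ 0.0546 -0.0002] R 0.029600463185752723
0.0 117 [-0.0062 -0.0053 -0.0042]
0.003 361 [-0.0062 -0.0051 -0.0041]
0.006 602 [-0.0059 -0.0049 -0.0039]
0.009 831 [-0.0058 -0.0048 -0.0038]
0.012 1072 [-0.0056 -0.0046 -0.0036]
0.015 1299 [-0.0054 -0.0044 -0.0033]
0.018 1531 [-0.0052 -0.0042 -0.0032]
0.021 1780 [-0.005  -0.0041 -0.003 ]
0.024 2590 [-0.0086 -0.0045 -0.003 ]
0.027 2038 [-0.0093 -0.0082 -0.0071]
0.03 89 [-0.0078 -0.0066 -0.0047]
0.033 61 [-0.008  -0.0066 -0.0046]
handle z [-0.00925125 -0.00824864 -0.00691589]
lens now [ 0.522  -0.0635  0.2182] err [-0.0062  0.0332 -0.0647] level [-0.0043  0.0019 -1.    ]
t [ 0.0143 -0.1673  0.3251] a [-0.0028  0.0035 -0.0009]
```

```bash
python3 -m creep '[{"tx":0.005,"ty":-0.04,"tz":0.05,"ax":-0.001,"ay":0,"az":0,"hand":1},{"tx":0.01,"ty":-0.1,"tz":0.1,"ax":-0.001,"ay":0,"az":0,"hand":1},{"tx":0.018,"ty":-0.163,"tz":0.16,"ax":-0.001,"ay":0,"az":0,"hand":1},{"tx":0.018,"ty":-0.163,"tz":0.22,"ax":-0.001,"ay":0,"az":0,"hand":1},{"tx":0.018,"ty":-0.163,"tz":0.25,"ax":-0.001,"ay":0,"az":0,"hand":1},{"tx":0.018,"ty":-0.163,"tz":0.25,"ax":-0.001,"ay":0,"az":0,"hand":1},{"tx":0.018,"ty":-0.163,"tz":0.25,"ax":-0.001,"ay":0,"az":0,"hand":1},{"tx":0.018,"ty":-0.163,"tz":0.25,"ax":-0.001,"ay":0,"az":0,"hand":1},{"tx":0.018,"ty":-0.163,"tz":0.25,"ax":-0.001,"ay":0,"az":0,"hand":1},{"tx":0.018,"ty":-0.163,"tz":0.25,"ax":-0.001,"ay":0,"az":0,"hand":1},{"tx":0.018,"ty":-0.163,"tz":0.25,"ax":-0.001,"ay":0,"az":0,"hand":1},{"tx":0.018,"ty":-0.163,"tz":0.25,"ax":-0.001,"ay":0,"az":0,"hand":1}]'
for i in 1 2 3; do python3 held.py w12_$i.png | tail -3; python3 lz.py | grep -E 'centre|0.027|handle'; done; python3 go.py '[.055,.0005,-.004]'
```

```text
clock: 16.15
tool_pos: [0.4638, -0.0435, 0.1645]
tcp_rot: [0.991, 0.13, -0.001, -0.0]
ft_force: [-0.4, -1.1, -0.8]
finger_gap: 0.014
grip_force: 59.9
circle [0.0545 0.0004] 0.026728352531790733 rim extents [ 0.0221 -0.0261 -0.006 ] [ 0.0811  0.027  -0.0035]
rim top z tool -0.004781104212077681 lens world [ 0.5164 -0.0298  0.1631] normal [ 0.0036 -0.0017  1.    ] tilt 0.003997983079388301
lens err to target [-0.0006 -0.0005 -0.0096] shift units [-0.0034  0.0018  0.0479]
centre [0.0548 0.0004] R 0.02957804375766302
0.027 2032 [-0.0097 -0.0087 -0.0077]
handle z [-0.00958807 -0.00858246 -0.00710668]
circle [0.0545 0.0004] 0.026771312579512596 rim extents [ 0.0221 -0.0263 -0.0061] [ 0.0811  0.0269 -0.0035]
rim top z tool -0.004796072280537265 lens world [ 0.5163 -0.0297  0.163 ] normal [ 0.005  -0.0016  1.    ] tilt 0.0052677815169387115
lens err to target [-0.0005 -0.0006 -0.0095] shift units [-0.003   0.0022  0.0474]
centre [0.0548 0.0004] R 0.02958371582484942
0.027 2025 [-0.0097 -0.0087 -0.0076]
handle z [-0.00962789 -0.00861077 -0.00712492]
circle [0.0545 0.0003] 0.02671041339635849 rim extents [ 0.0221 -0.0264 -0.006 ] [ 0.0811  0.0269 -0.0035]
rim top z tool -0.004774855892492188 lens world [ 0.5162 -0.0296  0.1629] normal [ 3.5e-03 -7.0e-04  1.0e+00] tilt 0.0035387484750882014
lens err to target [-0.0004 -0.0007 -0.0094] shift units [-0.0029  0.0026  0.047 ]
centre [0.0547 0.0004] R 0.02964231110671518
0.027 2027 [-0.0097 -0.0086 -0.0075]
handle z [-0.00964834 -0.00855775 -0.00727435]
lens now [ 0.5168 -0.0297  0.1681] err [-0.001  -0.0006 -0.0146] level [-1.7e-03  6.0e-04 -1.0e+00]
t [-0.0056  0.0018  0.0736] a [-0.001   0.0014 -0.0005]
```

```bash
python3 -m creep '[{"tx":-0.003,"ty":0,"tz":0.02,"ax":0,"ay":0,"az":0,"hand":1},{"tx":-0.003,"ty":0,"tz":0.04,"ax":0,"ay":0,"az":0,"hand":1},{"tx":-0.003,"ty":0,"tz":0.06,"ax":0,"ay":0,"az":0,"hand":1},{"tx":-0.003,"ty":0,"tz":0.066,"ax":0,"ay":0,"az":0,"hand":1},{"tx":-0.003,"ty":0,"tz":0.066,"ax":0,"ay":0,"az":0,"hand":1},{"tx":-0.003,"ty":0,"tz":0.066,"ax":0,"ay":0,"az":0,"hand":1},{"tx":-0.003,"ty":0,"tz":0.066,"ax":0,"ay":0,"az":0,"hand":1},{"tx":-0.003,"ty":0,"tz":0.066,"ax":0,"ay":0,"az":0,"hand":1},{"tx":-0.003,"ty":0,"tz":0.066,"ax":0,"ay":0,"az":0,"hand":1},{"tx":-0.003,"ty":0,"tz":0.066,"ax":0,"ay":0,"az":0,"hand":1}]'
python3 held.py w13.png | tail -3; python3 lz.py | grep -E 'centre|0.027|handle'; python3 go.py '[.0547,.0004,-.0027]'; python3 - <<'E'
from h import *
ex=np.array([np.cos(RYAW),np.sin(RYAW)]); ey=np.array([-ex[1],ex[0]])
for n in ['wrist','top','scene']:
    if n=='wrist': W=np.load('held.npz')['W']
    else:
        p,d,m=grab(n); W=cloud(d,m)
    X=(W[...,:2]-SLOT[:2])@ex; Y=(W[...,:2]-SLOT[:2])@ey; Z=W[...,2]
    j=(abs(X)<.006)&(Y>.062)&(Y<.079)&(Z>.12)&(Z<.175); print(n,'pointer',j.sum(),np.percentile(Z[j],[5,50,95]).round(4) if j.any() else '', Y[j].min().round(4) if j.any() else '')
    j=(abs(X)<.02)&(Y>.08)&(Y<.11)&(Z>.14)&(Z<.168); print(' cursor',j.sum(),np.percentile(Z[j],[50,90,97]).round(4) if j.any() else '')
    r=np.hypot(W[...,0]-.5158,W[...,1]+.0303)
    j=(r<.030)&(r>.026)&(Z>.12)&(Z<.2); print(' rim',j.sum(),np.percentile(Z[j],[10,50,90]).round(4) if j.any() else '')
    j=(r<.034)&(Z>.13)&(Z<.2); 
    if j.any(): print(' rim centre',cv2.minEnclosingCircle(W[j][:,:2].astype(np.float32)))
E
```

```text
clock: 17.13
tool_pos: [0.463, -0.0435, 0.1511]
tcp_rot: [0.991, 0.13, -0.001, -0.0]
ft_force: [0.1, 0.1, -0.9]
finger_gap: 0.0141
grip_force: 59.9
circle [0.0544 0.0003] 0.026768071576952934 rim extents [ 0.0221 -0.0263 -0.006 ] [ 0.0811  0.0268 -0.0035]
rim top z tool -0.004746988979220723 lens world [ 0.5156 -0.0298  0.1497] normal [ 5.9e-03 -8.0e-04  1.0e+00] tilt 0.005980291818722817
lens err to target [ 0.0002 -0.0005  0.0038] shift units [ 0.0001  0.0027 -0.0191]
centre [0.0547 0.0003] R 0.02959896028282607
0.027 2031 [-0.0096 -0.0086 -0.0075]
handle z [-0.00957742 -0.00855361 -0.00706748]
lens now [ 0.5159 -0.0298  0.1536] err [-0.0001 -0.0005 -0.0001] level [-1.7e-03  6.0e-04 -1.0e+00]
t [-0.0013  0.0026  0.0011] a [-0.001   0.0014 -0.0005]
wrist pointer 185 [0.1529 0.1546 0.1558] 0.0686
 cursor 2441 [0.1605 0.162  0.1652]
 rim 3116 [0.1559 0.1593 0.1602]
 rim centre ((0.5137753486633301, -0.030235067009925842), 0.0320851095020771)
top pointer 4 [0.1539 0.1564 0.1583] 0.0711
 cursor 41 [0.1598 0.1652 0.1665]
 rim 3 [0.1578 0.1605 0.1626]
 rim centre ((0.5174037218093872, -0.01506547350436449), 0.02511289343237877)
scene pointer 3 [0.1544 0.155  0.1563] 0.0717
 cursor 51 [0.1578 0.1643 0.167 ]
 rim 36 [0.1495 0.157  0.1609]
 rim centre ((0.5147154927253723, -0.029249079525470734), 0.03245009854435921)
```

```bash
python3 -c "
from h import *
print(robot.finish_job())"
```

```text
the job is handed in; nothing more can be done
None
```

The job is handed in, with no verdict shown: the cassette stands let go in the middle slot, and the loupe is held level by its handle over the middle of its upper edge, the lens measuring within about 1 mm of that point and of the pointer's height.

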